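Load lantern doors on the deburrer and jog the feed

TASK

Put the scribing block upright on the middle of its grey felt pad. Edge each brass lantern door out over the front edge of the wooden lane block until it can be pinched, and lay it flat, centred and square across the deburrer's steel loading ledge, doors side by side. Once every door is on the ledge, tilt the jog lever fully to the left (as seen from the ledge side), hold it there for about two seconds and let it spring back to the middle.

Things in the scene. Friction and masses are not known exactly. Their poses are not given: they have to be found in the camera images.
- lanes: Fixed beech lane block 190 (x, from -80 to +110 mm) x 208 (y) mm, lane floors 58 mm up; origin on the bench. Three lanes along its x, 54 mm wide, at y = -66, 0, +66 mm, open at both ends, between guide strips 10.5 mm wide, 9 mm high: no room for fingers beside a door. Front edge: the -x end (x = -80 mm). A door overhanging over 55 mm falls off.
- door1: Pierced brass lantern door, a flat plate 110 (its x) x 50 (its y) x 6 mm thick, 0.16 kg, piercings narrower than a fingertip; origin at the centre of its underside. Starts in a lane of the lane block (2 mm to spare each side), its x along the lane, its near end 8 to 40 mm in from the front edge. May be absent.
- door2: Like door1: pierced brass lantern door, a flat plate 110 (its x) x 50 (its y) x 6 mm thick, 0.16 kg, piercings narrower than a fingertip; origin at the centre of its underside. Starts in a lane of the lane block (2 mm to spare each side), its x along the lane, its near end 8 to 40 mm in from the front edge. May be absent.
- door3: Like door1: pierced brass lantern door, a flat plate 110 (its x) x 50 (its y) x 6 mm thick, 0.16 kg, piercings narrower than a fingertip; origin at the centre of its underside. Starts in a lane of the lane block (2 mm to spare each side), its x along the lane, its near end 8 to 40 mm in from the front edge. May be absent.
- deburrer: Fixed deburring machine; origin at the middle of its underside, x from ledge to housing. Housing 250 mm wide (y), 110 high, x = 35 to 135 mm. Side cheeks at y = +-119 mm, 85 high, reach forward to x = -7; between them a feed roller (22 mm dia, axis x = 16, z = 62) that turns with the jog lever. The lever pivots about the x axis at x = 85, y = 0, z = 118 mm.
- ledge (a point): Centre of the top face of the loading ledge; axes as the deburrer's; at x = -85 mm of it. A flat steel strip 48 mm deep (x), 250 mm long (y), 12 mm thick, top 50 mm above the bench, open beneath its lips (20 mm web under its middle). A door laid across it, its x along this x (either way round), sticks out 31 mm in front and behind. Room for three doors 80 mm apart.
- jog (a joint): Tilt of the jog lever, rad: 0 upright, positive = to the deburrer's +y side (its left, seen from the ledge), stops at +-0.6. A spring of 0.5 N m/rad returns it to 0.
- jog_ball (a point): Centre of the 26 mm black ball on the jog lever, 92 mm above the lever's pivot. Below the ball is a 10 mm steel rod.
- scriber: Worn beech scribing block, 0.45 kg: base 60 (x) x 70 (y) x 30 mm high with a square 24 x 24 mm upright post in the middle, its top 122 mm above the underside; a thin scriber needle sticks out 50 mm from the post to -y, 55 mm above the underside. Origin at the centre of its underside. Starts in front of the lane block, in the way. 
- pad: Fixed grey felt pad, 90 x 90 x 3 mm; origin at the centre of its underside, on the bench.
- canister: Bystander: screw-top aluminium canister of rivets, 78 mm dia, 95 mm high; origin at the centre of its underside.
- bead: Bystander: red glass droplet bead, 25 mm dia, 29 mm high, standing on the bench.
- hammer: Bystander: hammer lying on the bench.
- mug: Bystander: steel cup, 76 mm dia, 90 mm high.
There are look-alikes about, which are no part of the job. Of the things shaped like the pad, the grey one is meant. What is shaped like the door1 but white is not meant.

How it is judged:
By the outcome, as a careful person would: the job done as asked, in the order asked, and still so for the second after the job is handed in, with the robot touching nothing.
Of door1, door2, door3 only 2 to 3 are there at a start; the rules pass over those that are not, and their reading is None.
At some moment in a run one of scriber may be knocked a few centimetres aside while the robot is not near it.
It also fails if it takes over 210 s, if anything falls off the work surface, if the arm or the gripper's body presses on something with over 40 N, if the wrist force passes 120 N, or if a joint passes its speed limit or range.

ROBOT

A 6-joint arm with a two-finger parallel gripper is mounted at the origin on the work surface. World frame = base frame: x ahead of the robot, y to its left, z up, the work surface at z = 0. Lengths are in m, angles in rad, forces in N, time in s.
With the tool pointing down it reaches from about 0.35 to 0.925 m from the base axis. Payload 6.4 kg.
Tool frame: the origin (TCP) lies on the centre line of the jaws, within the pads' length; the fingertips stand 25 mm ahead of it and the grasp point (between the pads) lies 6 mm ahead of it; x points along the fingers, y is the direction in which the jaws open and shut, and the axes are right-handed (so a half turn about x gives the same grasp; the last joint's range is limited). The gripper opens to 94 mm and grips with 3 to 60 N. Pads are 16 mm wide; open, the fingers measure 119 mm over their backs; the gripper's body (75 mm by 177 mm) begins 78 mm behind the grasp point.
Start: joints at [0.939, 0.245, 1.558, -0, 1.339, -0.174], TCP at [0.287, 0.583, 0.23] pointing down, gripper open.
Joint ranges: [-3.13, 3.13], [-1.02, 2.26], [0.13, 2.54], [-0.95, 4.09], [0.21, 2.88], [-2.74, 2.74]. Speed limits (rad/s): [2.57, 2.57, 3.14, 3.14, 3.14, 3.14].

INTERFACE

Orientations are given as a unit quaternion [w, x, y, z].
In Python, from bench import get_obs, read_camera, finish_job gives the robot as it stands.
- The arm moves only by the tool jog_arm, never from a script. Its argument "increments" is a list of rows, each a list of 3 entries, a list of its own where there are three numbers: the opening, from 0 (shut) to 1 (fully open), then the shift along the tool's x, y, z in m, then the turn, a rotation vector about the tool's x, y, z in rad. A call has 1 to 5 rows; each row is the pose to reach, as a shift and turn from the pose measured when the call began, along the tool's axes at that moment; what a row does not reach only later rows make up. A row lasts 1/8 s, in which the tool goes at most 62.5 mm and 10.7 degrees, less where a joint would pass 70% of its speed; a pose out of reach is approached as far as the arm can. A call with a gripper value outside its range is refused whole. The fingers move at their own pace and stop on an object; "grip_force" is the grip in N (left out, the last holds). Time passes only in rows, so rows that repeat a pose let the fingers close. It gives the time, the measured TCP pose, the force and the opening at its end, in the units of the state.
- get_obs(): the state, without advancing time (a new reading comes with each control period).
- read_camera(name): name is "side" or "top" or "wrist"; returns a dict with "frame" (420x560x3 uint8, red, green, blue), "range_z" (420x560 float32, m along the optical axis (not along the pixel's ray), 0 where there is no reading), "K" (3x3 intrinsics, pixels), "view" (4x4, takes a point from world to camera coordinates); the wrist camera has in their place "tool_from_camera" (4x4, takes a point from camera to tool coordinates, whose origin is the TCP and whose axes are the tool frame's). Camera axes: x right, y down, z forward; pixel columns grow to the right and rows downward; lengths in m; the calibration is good to about 2 mm. A picture is of the moment at which its call begins: read the wrist's pose just before it.
- finish_job(): hands the job in, once; it reports no verdict.
The state is a dict: "time": time; "joint_positions": joint angles; "qvel": joint speeds; "effort": joint torques, N m; "tcp_pos": TCP position; "eef_rot": TCP orientation; "force": force on the tool from outside, world axes, zero at the start; "ft_torque": the same for the moment, N m; "width": opening from 0.0 (shut) to 1.0 (fully open).
Only numpy, scipy, OpenCV 4.12 (cv2) and the standard library are available. Lean on these libraries where they do the work, as an engineer would, in place of code of your own. Each camera call takes 0.05 s, during which the arm holds its last target.

## Working session

There is one attempt and no reset: what is moved stays moved. The work goes in short steps, Python scripts to look and compute and a tool call to move; the robot and the scene stay as the last step left them, time stands still between calls to the robot, and variables do not carry over. Pictures are saved under pics/ and viewed, and the job is handed in when it is done.

Besides the shell and the picture viewer there is one more tool, called after ">>>" as a command line: name --argument value ..., lists and objects as JSON in quotes. jog_arm: Moves the arm, as the interface text tells. Its arguments: {"type":"object","properties":{"increments":{"type":"array","items":{"type":"array"}},"grip_force":{"type":"number"}},"required":["increments"]}

```bash
ls; mkdir -p pics; cat > h.py <<'E'
import numpy as np, cv2
from bench import get_obs, read_camera, finish_job
from scipy.spatial.transform import Rotation as R
def T(o):
    q=o['eef_rot']; M=np.eye(4); M[:3,:3]=R.from_quat([q[1],q[2],q[3],q[0]]).as_matrix(); M[:3,3]=o['tcp_pos']; return M
def cam(name):
    o=get_obs(); c=read_camera(name)
    if 'view' in c: c['W']=np.linalg.inv(c['view'])
    else: c['W']=T(o)@c['tool_from_camera']
    return c
def save(c,n,crop=None,s=1):
    f=c['frame'][:,:,::-1]
    if crop: u0,v0,u1,v1=crop; f=f[v0:v1,u0:u1]
    if s!=1: f=cv2.resize(f,None,fx=s,fy=s,interpolation=cv2.INTER_CUBIC)
    cv2.imwrite('pics/'+n,f)
def cloud(c):
    h,w=c['range_z'].shape; v,u=np.mgrid[:h,:w]; z=c['range_z']; K=c['K']
    p=np.stack([(u-K[0,2])/K[0,0]*z,(v-K[1,2])/K[1,1]*z,z],-1)
    return p@c['W'][:3,:3].T+c['W'][:3,3]
def ray(c,u,v,z):
    K=c['K'];d=c['W'][:3,:3]@np.array([(u-K[0,2])/K[0,0],(v-K[1,2])/K[1,1],1.]);o=c['W'][:3,3]
    return o+d*(z-o[2])/d[2]
def delta(pos,Rt):
    "shift in tool axes, rotvec in tool axes, to reach world pose"
    M=T(get_obs()); return M[:3,:3].T@(np.array(pos)-M[:3,3]), R.from_matrix(M[:3,:3].T@Rt).as_rotvec()
E
python3 - <<'E'
from h import *
o=get_obs(); print(o); print(T(o).round(3))
for n in ('top','side','wrist'):
    c=cam(n); save(c,n+'0.png'); np.savez('pics/'+n+'0.npz',**{k:c[k] for k in c}); print(n,c['K'],c['W'].round(3))
E
```

```text
pics
{'time': 0.0, 'joint_positions': array([ 9.38883874e-01,  2.45786304e-01,  1.55899386e+00, -1.80177611e-05,
        1.33871115e+00, -1.74067454e-01]), 'qvel': array([-1.30950286e-03, -6.99641054e-04, -3.88775736e-04,  7.18514813e-04,
        3.33293615e-05, -1.15097280e-03]), 'effort': array([ 7.47618396e-04, -4.15832448e+01, -3.14604735e+01,  6.85403729e-02,
        3.32307571e-02, -1.24769813e-04]), 'tcp_pos': array([0.28695899, 0.58261207, 0.22937392]), 'eef_rot': array([ 0.68840188,  0.15984108,  0.68891699, -0.16108094]), 'force': array([-0.15563969,  0.14373639, -0.19755627]), 'ft_torque': array([-0.02083852, -0.01360713, -0.06291613]), 'width': 0.9997703172035256}
[[-0.001  0.442  0.897  0.287]
 [-0.002  0.897 -0.442  0.583]
 [-1.    -0.002 -0.     0.229]
 [ 0.     0.     0.     1.   ]]
top [[519.03249404   0.         271.00705403]
 [  0.         519.03249404 202.90861468]
 [  0.           0.           1.        ]] [[-2.400e-02 -9.940e-01  1.080e-01  4.070e-01]
 [-1.000e+00  2.400e-02  1.000e-03 -3.800e-02]
 [-4.000e-03 -1.080e-01 -9.940e-01  1.842e+00]
 [ 0.000e+00  0.000e+00  0.000e+00  1.000e+00]]
side [[511.44620795   0.         278.0473047 ]
 [  0.         511.44620795 208.97134454]
 [  0.           0.           1.        ]] [[ 0.985 -0.083  0.15   0.359]
 [-0.171 -0.554  0.815 -1.251]
 [ 0.015 -0.828 -0.56   1.006]
 [ 0.     0.     0.     1.   ]]
wrist [[365.99458434   0.         279.5388324 ]
 [  0.         365.99458434 209.95356423]
 [  0.           0.           1.        ]] [[ 0.441  0.869  0.226  0.22 ]
 [ 0.898 -0.426 -0.113  0.614]
 [-0.002  0.253 -0.968  0.383]
 [ 0.     0.     0.     1.   ]]
```

View pics/top0.png

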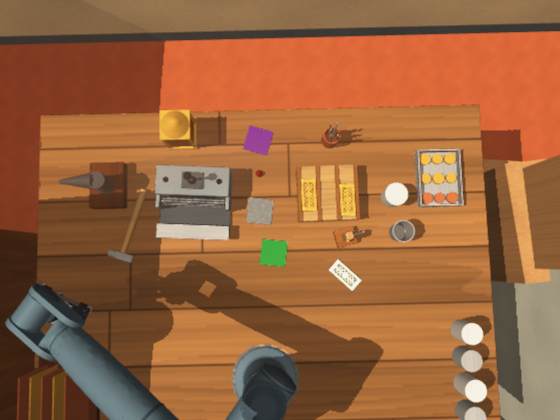

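View pics/side0.png

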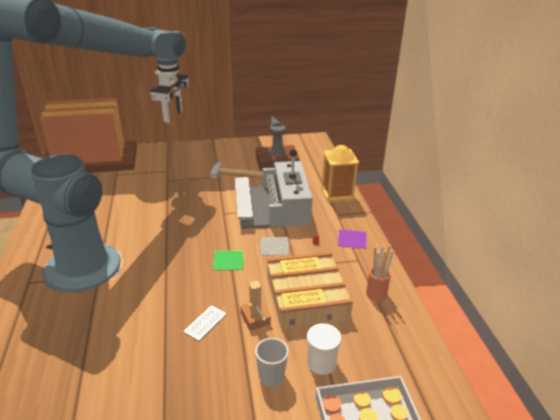

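```bash
python3 - <<'E'
import cv2
t=cv2.imread('pics/top0.png')
cv2.imwrite('pics/topz.png',cv2.resize(t[100:330,150:450],None,fx=2.6,fy=2.6,interpolation=cv2.INTER_CUBIC))
E
```

```text
(no output)
```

View pics/topz.png

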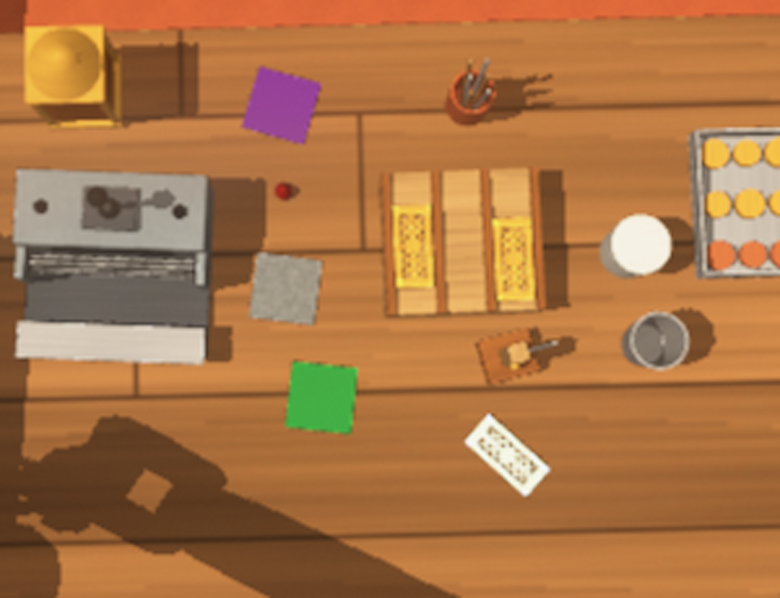

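The top view shows grey pad (260,211), the green (274,253) and purple (258,140) pads as look-alikes. Brass doors lie in the outer lanes at (309,196) and (348,200), and the middle lane is empty. A white look-alike plate is at (345,275). The scriber is at (349,236) and the deburrer at (193,203). Next I'll measure them.

```bash
cat > meas.py <<'E'
from h import *
def rect(P,m):
    pts=P[m][:,:2].astype(np.float32); (cx,cy),(a,b),an=cv2.minAreaRect(pts*1000); return (round(cx,1),round(cy,1)),(round(a,1),round(b,1)),round(an,2),len(pts)
def box(u0,v0,u1,v1,shape=(420,560)):
    m=np.zeros(shape,bool); m[v0:v1,u0:u1]=1; return m
E
python3 - <<'E'
from meas import *
d=dict(np.load('pics/top0.npz')); P=cloud(d); f=d['frame']; hsv=cv2.cvtColor(f,cv2.COLOR_RGB2HSV); Z=P[...,2]
print('bench z',np.median(Z[box(100,260,230,270)]))
# pad
m=box(240,190,280,230)&(hsv[...,1]<60); print('pad',rect(P,m),np.median(Z[m]))
# ledge
m=box(150,215,240,245)&(Z>.04)&(Z<.06); print('ledge',rect(P,m),np.median(Z[m]))
m=box(150,160,240,200)&(Z>.1)&(Z<.118); print('housing',rect(P,m),np.median(Z[m]))
m=box(290,155,370,230)&(Z>.05)&(Z<.08); print('lanes',rect(P,m),np.percentile(Z[m],[10,50,90]))
m=box(290,155,370,230)&(Z>.064); print('strips',rect(P,m))
for b in ((295,170,322,222),(335,170,362,228)):
    m=box(*b)&(hsv[...,0]>20)&(hsv[...,0]<32)&(hsv[...,1]>140)&(hsv[...,2]>150)&(Z>.05); print('door',rect(P,m),np.median(Z[m]))
m=box(325,215,375,255)&(Z>.022)&(Z<.04); print('scr base',rect(P,m),np.median(Z[m]))
m=box(325,215,375,255)&(Z>.1); print('scr post',rect(P,m),np.median(Z[m]))
m=box(150,155,240,210)&(Z>.17)&(Z<.3); print('ball',P[m].mean(0),Z[m].max())
E
```

```text
bench z 0.0002707493666135319
pad ((518.2, 6.4), (90.2, 222.3), 89.56, 574) 0.0030512641736900603
ledge ((510.3, 238.0), (250.6, 48.0), 86.36, 988) 0.05010148688048599
housing ((679.9, 227.4), (250.1, 101.3), 86.27, 1883) 0.1100504602811272
lanes ((634.2, -233.9), (191.4, 210.6), 1.01, 3248) [0.05456873 0.06147728 0.06937536]
strips ((567.4, -187.5), (320.3, 300.4), 0.2, 1128)
door ((537.7, -131.8), (82.8, 311.5), 69.24, 222) 0.06344173310604373
door ((507.9, -205.8), (108.7, 376.6), 47.16, 248) 0.0640835163940302
scr base ((497.4, -279.3), (99.1, 97.8), 8.82, 260) 0.03053612856177701
scr post ((450.8, -170.8), (23.4, 279.1), 13.56, 66) 0.12227733291189602
ball [0.67887465 0.22632958 0.21810235] 0.22697308313407438
```

```bash
cat > meas.py <<'E'
from h import *
def rect(P,m):
    n,l,s,_=cv2.connectedComponentsWithStats(m.astype(np.uint8)); k=1+np.argmax(s[1:,4]); q=P[l==k]
    md=np.median(q,0); q=q[np.abs(q[:,:2]-md[:2]).max(1)<.2]
    pts=q[:,:2].astype(np.float32); (cx,cy),(a,b),an=cv2.minAreaRect(pts*1000); return (round(cx,1),round(cy,1)),(round(a,1),round(b,1)),round(an,2),len(pts),md.round(4)
def box(u0,v0,u1,v1,shape=(420,560)):
    m=np.zeros(shape,bool); m[v0:v1,u0:u1]=1; return m
E
python3 - <<'E'
from meas import *
d=dict(np.load('pics/top0.npz')); P=cloud(d); f=d['frame']; hsv=cv2.cvtColor(f,cv2.COLOR_RGB2HSV); Z=P[...,2]
m=box(240,190,280,230)&(hsv[...,1]<60)&(Z<.01)&(Z>-.01); print('pad',rect(P,m))
m=box(290,155,370,230)&(Z>.05)&(Z<.08)
cv2.imwrite('pics/zl.png',np.clip(cv2.resize((Z*255/.13)[150:255,285:380],None,fx=6,fy=6,interpolation=cv2.INTER_NEAREST),0,255).astype(np.uint8))
print('lanes',rect(P,m))
for b in ((295,170,322,222),(335,170,362,228)):
    m=box(*b)&(hsv[...,0]>20)&(hsv[...,0]<32)&(hsv[...,1]>140)&(hsv[...,2]>150)&(Z>.05)&(Z<.075)
    m=cv2.morphologyEx(m.astype(np.uint8),cv2.MORPH_CLOSE,np.ones((3,3)))>0; m&=(Z>.05)&(Z<.075); print('door',rect(P,m))
m=box(325,215,375,255)&(Z>.022)&(Z<.04); print('scr base',rect(P,m))
m=box(325,215,375,255)&(Z>.115)&(Z<.13); print('scr post',rect(P,m))
ys,xs=np.where(m); print(list(zip(xs,ys))[::6])
print(np.unique(P[m].round(3),axis=0)[::8])
E
```

```text
pad ((580.8, 6.1), (85.1, 88.0), 81.51, 527, array([0.5789, 0.0077, 0.0025]))
lanes ((634.2, -233.9), (191.4, 210.6), 1.01, 3248, array([ 0.6318, -0.2337,  0.0615]))
door ((627.3, -166.4), (111.8, 49.0), 0.44, 257, array([ 0.618 , -0.167 ,  0.0634]))
door ((606.3, -297.8), (110.8, 49.1), 1.55, 317, array([ 0.6038, -0.3006,  0.0636]))
scr base ((480.7, -293.4), (59.6, 71.7), 14.07, 250, array([ 0.4783, -0.2856,  0.0306]))
scr post ((480.3, -293.2), (23.2, 23.0), 12.6, 50, array([ 0.4804, -0.293 ,  0.1224]))
[(np.int64(351), np.int64(231)), (np.int64(351), np.int64(232)), (np.int64(350), np.int64(233)), (np.int64(349), np.int64(234)), (np.int64(348), np.int64(235)), (np.int64(348), np.int64(236)), (np.int64(347), np.int64(237)), (np.int64(347), np.int64(238)), (np.int64(347), np.int64(239))]
[[ 0.467 -0.287  0.124]
 [ 0.473 -0.301  0.122]
 [ 0.477 -0.298  0.121]
 [ 0.48  -0.292  0.12 ]
 [ 0.484 -0.289  0.118]
 [ 0.487 -0.284  0.126]
 [ 0.493 -0.302  0.124]]
```

View pics/zl.png

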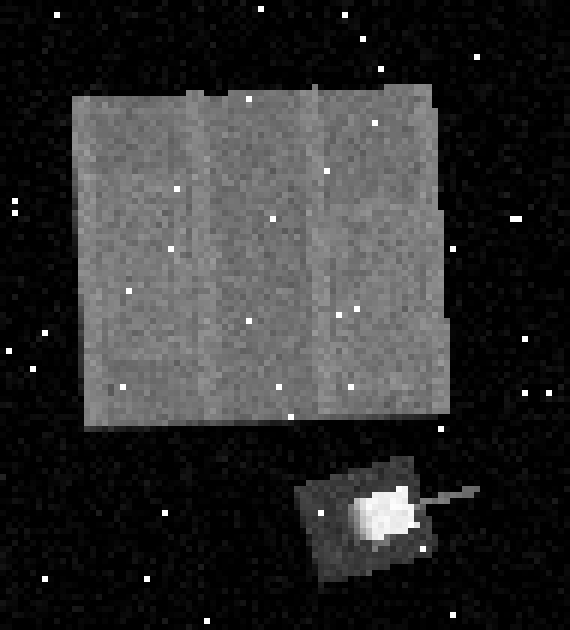

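```bash
cat > tgt.py <<'E'
import sys
from h import *
def Rh(phi): return np.array([[0,-np.sin(phi),np.cos(phi)],[0,np.cos(phi),np.sin(phi)],[-1,0,0]],float)
def show(x,y,z,deg):
    s,r=delta([x,y,z],Rh(np.radians(deg))); o=get_obs()
    print('t',round(o['time'],2),'tcp',o['tcp_pos'].round(4),'F',o['force'].round(1),'w',round(o['width'],3)); print('shift',s.round(4),'rot',r.round(4))
if __name__=='__main__': show(*map(float,sys.argv[1:5]))
E
python3 - <<'E'
from meas import *
d=dict(np.load('pics/top0.npz')); f=d['frame']; hsv=cv2.cvtColor(f,cv2.COLOR_RGB2HSV)
def crect(m,z,name):
    n,l,s,_=cv2.connectedComponentsWithStats(m.astype(np.uint8)); k=1+np.argmax(s[1:,4])
    c,_=cv2.findContours((l==k).astype(np.uint8),cv2.RETR_EXTERNAL,cv2.CHAIN_APPROX_NONE)
    pts=np.array([ray(d,p[0][0],p[0][1],z)[:2] for p in max(c,key=len)],np.float32)*1000
    ys,xs=np.where(l==k)
    print(name,cv2.minAreaRect(pts),'centroid',ray(d,xs.mean(),ys.mean(),z).round(4),'px',xs.mean().round(1),ys.mean().round(1))
crect(box(240,190,280,230)&(hsv[...,1]<60),.003,'pad')
for b in ((295,170,322,222),(335,170,362,228)):
    m=box(*b)&(hsv[...,0]>20)&(hsv[...,0]<32)&(hsv[...,1]>140)&(hsv[...,2]>150)
    crect(cv2.morphologyEx(m.astype(np.uint8),cv2.MORPH_CLOSE,np.ones((3,3))),.064,'door')
save(d,'padz.png',(230,110,300,280),4)
E
python3 tgt.py .48 -.293 .23 13
```

```text
pad ((580.8217163085938, 6.1085205078125), (84.9935073852539, 87.37793731689453), 81.51847076416016) centroid [0.5798 0.0063 0.003 ] px 259.4 210.6
door ((627.0431518554688, -166.27745056152344), (111.32764434814453, 49.37427520751953), 0.36133864521980286) centroid [ 0.6212 -0.1669  0.064 ] px 308.8 195.8
door ((606.3720092773438, -297.6878356933594), (111.49725341796875, 48.83103942871094), 1.4211723804473877) centroid [ 0.6062 -0.2996  0.064 ] px 347.5 199.2
t 0.15 tcp [0.287  0.5827 0.2296] F [ 0.7 -0.3  0.2] w 1.0
shift [ 5.000e-04 -7.003e-01  5.601e-01] rot [-0.6847 -0.0007  0.0013]
```

View pics/padz.png

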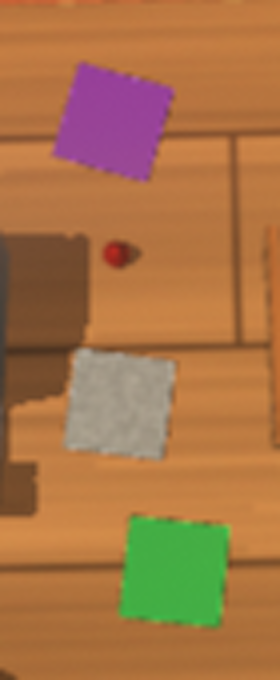

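>>> jog_arm --increments '[[1, [0, -0.7, 0.56], [-0.685, 0, 0]], [1, [0, -0.7, 0.56], [-0.685, 0, 0]], [1, [0, -0.7, 0.56], [-0.685, 0, 0]], [1, [0, -0.7, 0.56], [-0.685, 0, 0]], [1, [0, -0.7, 0.56], [-0.685, 0, 0]]]' --grip_force 30

```text
time: 0.78
tcp_pos: [0.3537, 0.2802, 0.2304]
eef_rot: [0.702, -0.081, 0.703, 0.08]
force: [0.4, -0.8, -0.2]
width: 1.0
```

```bash
python3 tgt.py .48 -.293 .23 13
```

```text
t 0.78 tcp [0.3537 0.2802 0.2304] F [ 0.4 -0.8 -0.2] w 1.0
shift [ 0.0011 -0.5869 -0.0069] rot [ 0.0017 -0.0009  0.0011]
```

>>> jog_arm --increments '[[1, [0, -0.587, -0.007], [0, 0, 0]], [1, [0, -0.587, -0.007], [0, 0, 0]], [1, [0, -0.587, -0.007], [0, 0, 0]], [1, [0, -0.587, -0.007], [0, 0, 0]], [1, [0, -0.587, -0.007], [0, 0, 0]]]'

```text
time: 1.4
tcp_pos: [0.4207, -0.0252, 0.231]
eef_rot: [0.703, -0.081, 0.702, 0.08]
force: [0.7, 1.0, 0.5]
width: 0.999
```

```bash
python3 tgt.py .48 -.293 .23 13
```

```text
t 1.4 tcp [ 0.4207 -0.0252  0.231 ] F [0.7 1.  0.5] w 0.999
shift [ 0.0014 -0.2742 -0.0028] rot [0.0015 0.     0.0014]
```

>>> jog_arm --increments '[[0.7, [0.001, -0.274, -0.003], [0, 0, 0]], [0.7, [0.001, -0.274, -0.003], [0, 0, 0]], [0.7, [0.001, -0.274, -0.003], [0, 0, 0]], [0.7, [0.001, -0.274, -0.003], [0, 0, 0]], [0.7, [0.001, -0.274, -0.003], [0, 0, 0]]]'

```text
time: 2.02
tcp_pos: [0.4796, -0.2958, 0.2298]
eef_rot: [0.702, -0.08, 0.703, 0.079]
force: [-0.9, 1.1, -0.7]
width: 0.701
```

```bash
cat > scr.py <<'E'
from meas import *
import sys
c=cam('top'); P=cloud(c); Z=P[...,2]; w=(P[...,0]>.2)&(P[...,0]<.85)
print(get_obs()['tcp_pos'].round(4))
for n in ('top','wrist'):
    c=cam(n); save(c,sys.argv[1]+n+'.png')
E
python3 scr.py a; python3 tgt.py .48 -.293 .101 13
```

```text
[ 0.4798 -0.2973  0.2299]
t 2.17 tcp [ 0.4795 -0.2933  0.2298] F [ 0.1  0.8 -0.3] w 0.701
shift [0.1288 0.0002 0.0007] rot [-0.0002 -0.0006  0.0001]
```

View pics/awrist.png

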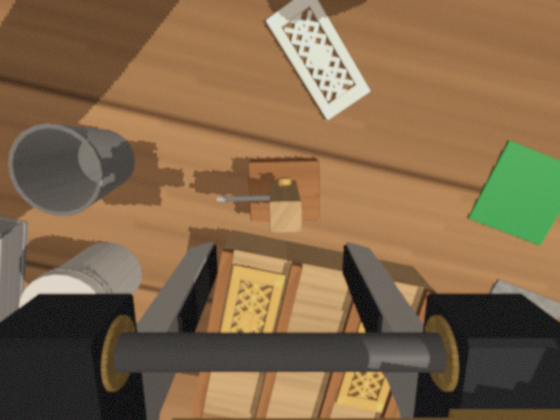

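The wrist view shows the scriber unmoved and square to the jaws. Its post top is at (286,217), midway between the fingers.

>>> jog_arm --increments '[[0.7, [0.06, 0, 0], [0, 0, 0]], [0.7, [0.115, 0, 0], [0, 0, 0]], [0.7, [0.129, 0, 0.001], [0, 0, 0]], [0.7, [0.129, 0, 0.001], [0, 0, 0]], [0, [0.129, 0, 0.001], [0, 0, 0]]]' --grip_force 30

```text
time: 2.8
tcp_pos: [0.4819, -0.294, 0.1035]
eef_rot: [0.703, -0.081, 0.702, 0.079]
force: [0.2, 0.2, 0.3]
width: 0.631
```

>>> jog_arm --increments '[[0, [0, 0, 0], [0, 0, 0]], [0, [0, 0, 0], [0, 0, 0]], [0, [0, 0, 0], [0, 0, 0]], [0, [0, 0, 0], [0, 0, 0]], [0, [0, 0, 0], [0, 0, 0]]]'

```text
time: 3.42
tcp_pos: [0.4816, -0.2936, 0.1034]
eef_rot: [0.703, -0.081, 0.702, 0.079]
force: [-0.4, 2.3, 1.7]
width: 0.251
```

```bash
python3 tgt.py .48 -.293 .25 13
```

```text
t 3.42 tcp [ 0.4816 -0.2936  0.1034] F [-0.4  2.3  1.7] w 0.251
shift [-0.1466  0.0006 -0.0012] rot [0.0003 0.0017 0.0026]
```

>>> jog_arm --increments '[[0, [-0.04, 0, 0], [0, 0, 0]], [0, [-0.09, 0, 0], [0, 0, 0]], [0, [-0.14, 0, 0], [0, 0, 0]], [0, [-0.14, 0, 0], [0, 0, 0]]]'

```text
time: 3.92
tcp_pos: [0.483, -0.2951, 0.2471]
eef_rot: [0.705, -0.084, 0.7, 0.077]
force: [-0.2, -0.6, -5.0]
width: 0.254
```

```bash
python3 tgt.py .5805 .006 .245 -8
```

```text
t 3.92 tcp [ 0.483  -0.2951  0.2471] F [-0.2 -0.6 -5. ] w 0.254
shift [0.0003 0.2714 0.1628] rot [0.3668 0.008  0.009 ]
```

>>> jog_arm --increments '[[0, [0, 0.05, 0.03], [0.07, 0, 0]], [0, [0, 0.1, 0.06], [0.14, 0, 0]], [0, [0, 0.15, 0.09], [0.21, 0, 0]], [0, [0, 0.2, 0.12], [0.28, 0, 0]], [0, [0, 0.25, 0.15], [0.35, 0, 0]]]'

```text
time: 4.55
tcp_pos: [0.5716, -0.0158, 0.2412]
eef_rot: [0.707, 0.042, 0.704, -0.047]
force: [1.2, -0.6, -5.1]
width: 0.253
```

```bash
python3 tgt.py .5805 .006 .245 -8
```

```text
t 4.55 tcp [ 0.5716 -0.0158  0.2412] F [ 1.2 -0.6 -5.1] w 0.253
shift [-0.0039  0.0227  0.0062] rot [0.0143 0.0041 0.0074]
```

>>> jog_arm --increments '[[0, [0, 0.023, 0.006], [0.014, 0.004, 0.007]], [0, [0.03, 0.023, 0.006], [0.014, 0.004, 0.007]], [0, [0.07, 0.023, 0.006], [0.014, 0.004, 0.007]], [0, [0.11, 0.023, 0.006], [0.014, 0.004, 0.007]], [0, [0.11, 0.023, 0.006], [0.014, 0.004, 0.007]]]'

```text
time: 5.18
tcp_pos: [0.5756, 0.0062, 0.1239]
eef_rot: [0.701, 0.05, 0.71, -0.049]
force: [-0.8, -0.5, -5.5]
width: 0.25
```

```bash
cat > look.py <<'E'
from meas import *
import sys
for n in sys.argv[2:]: save(cam(n),sys.argv[1]+n+'.png')
E
python3 look.py b side wrist
python3 tgt.py .5805 .006 .1065 -8
```

```text
t 5.28 tcp [0.5801 0.0054 0.1299] F [-0.1 -0.8 -4.9] w 0.254
shift [0.0234 0.0006 0.0004] rot [ 0.0002 -0.0019  0.0004]
```

View pics/bwrist.png

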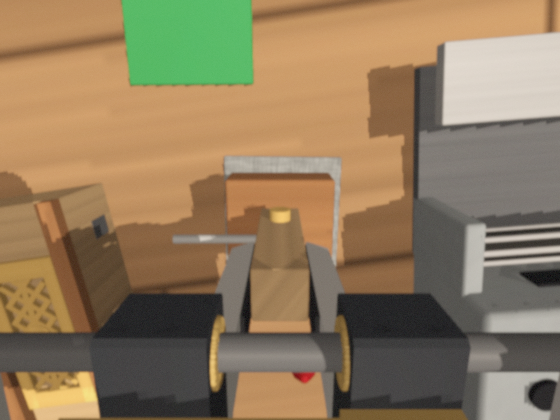

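View pics/bside.png

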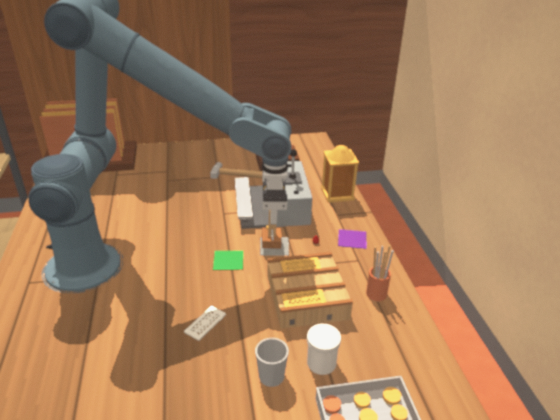

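The block hangs over the grey pad, centred and parallel to it (pad left edge u=225, right edge u=340). I'll lower it until it touches.

>>> jog_arm --increments '[[0, [0.01, 0, 0], [0, 0, 0]], [0, [0.018, 0, 0], [0, 0, 0]], [0, [0.022, 0, 0], [0, 0, 0]], [0, [0.024, 0, 0], [0, 0, 0]], [0, [0.025, 0, 0], [0, 0, 0]]]'

```text
time: 5.9
tcp_pos: [0.5802, 0.0055, 0.1071]
eef_rot: [0.704, 0.049, 0.706, -0.049]
force: [-7.6, 1.2, 11.7]
width: 0.255
```

>>> jog_arm --increments '[[0, [0.001, 0, 0], [0, 0, 0]], [0, [0.001, 0, 0], [0, 0, 0]]]'

```text
time: 6.15
tcp_pos: [0.5807, 0.0054, 0.1071]
eef_rot: [0.705, 0.049, 0.706, -0.049]
force: [-4.2, 0.5, 3.3]
width: 0.257
```

Contact. Releasing it now.

>>> jog_arm --increments '[[0.6, [0, 0, 0], [0, 0, 0]], [0.6, [0, 0, 0], [0, 0, 0]], [0.6, [0, 0, 0], [0, 0, 0]], [0.6, [-0.05, 0, 0], [0, 0, 0]], [0.6, [-0.11, 0, 0], [0, 0, 0]]]'

```text
time: 6.78
tcp_pos: [0.5799, 0.0055, 0.2169]
eef_rot: [0.704, 0.049, 0.707, -0.049]
force: [0.4, -0.0, -0.6]
width: 0.596
```

```bash
python3 tgt.py .71 -.166 .18 0.8
```

```text
t 6.78 tcp [0.5799 0.0055 0.2169] F [ 0.4 -0.  -0.6] w 0.596
shift [ 0.0361 -0.1518  0.1528] rot [-1.532e-01 -5.300e-03  1.000e-04]
```

>>> jog_arm --increments '[[0, [0, -0.045, 0.045], [-0.153, 0, 0]], [0, [0, -0.09, 0.09], [-0.153, 0, 0]], [0, [0, -0.13, 0.12], [-0.153, 0, 0]], [0, [0.036, -0.152, 0.143], [-0.153, -0.005, 0]], [0, [0.036, -0.152, 0.143], [-0.153, -0.005, 0]]]'

```text
time: 7.4
tcp_pos: [0.6988, -0.166, 0.1755]
eef_rot: [0.705, -0.003, 0.709, 0.005]
force: [-0.7, 0.1, -1.3]
width: 0.104
```

```bash
python3 look.py c top; python3 look.py c wrist;  python3 tgt.py .70 -.1665 .0845 0.8
python3 - <<'E'
from meas import *
c=cam('top'); save(c,'c_z.png',(220,150,380,270),4.5)
E
```

```text
t 7.5 tcp [ 0.7    -0.1644  0.1799] F [-0.3  0.4 -0. ] w 0.023
shift [ 0.0954 -0.0022  0.0001] rot [-0.0002 -0.0013 -0.0006]
```

View pics/c_z.png

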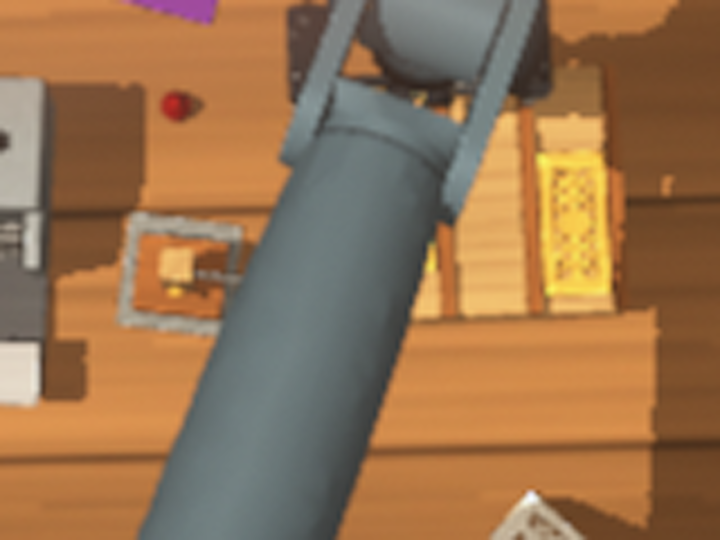

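View pics/cwrist.png

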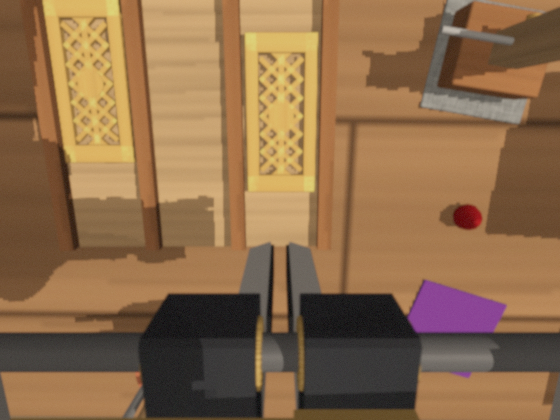

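Scriber stands centred on the grey pad. In the wrist view, door1 is at (281,112) and door2 at (90,90). I'll refine the positions from it.

```bash
python3 - <<'E'
from meas import *
c=cam('wrist')
for n,u,v,z in (('d1 rear',280,190,.064),('d1 front',281,34,.064),('d1 L',318,110,.064),('d1 R',244,110,.064),('d2 rear',97,161,.064),('d2 front',85,0,.064),('lane rear',285,247,.058),('strip a rear',234,247,.067),('strip a frt',229,0,.067),('strip b rear',324,247,.067),('strip b frt',331,0,.067),('pad near L',421,106,.003),('pad near R',520,123,.003),('pad far L',446,0,.003)):
    print(n,ray(c,u,v,z).round(4))
E
```

```text
d1 rear [ 0.6811 -0.165   0.064 ]
d1 front [ 0.5731 -0.166   0.064 ]
d1 L [ 0.6225 -0.1388  0.064 ]
d1 R [ 0.6233 -0.1916  0.064 ]
d2 rear [ 0.6614 -0.3006  0.064 ]
d2 front [ 0.5543 -0.2968  0.064 ]
lane rear [ 0.7289 -0.1602  0.058 ]
strip a rear [ 0.7262 -0.2001  0.067 ]
strip a frt [ 0.5537 -0.2006  0.067 ]
strip b rear [ 0.7251 -0.1301  0.067 ]
strip b frt [ 0.5526 -0.1335  0.067 ]
pad near L [ 0.617 -0.043  0.003]
pad near R [0.63  0.046 0.003]
pad far L [ 0.5337 -0.032   0.003 ]
```

>>> jog_arm --increments '[[0, [0.05, -0.001, 0], [0, 0, 0]], [0, [0.085, -0.001, 0], [0, 0, 0]], [0, [0.092, -0.001, 0], [0, 0, 0]], [0, [0.092, -0.001, 0], [0, 0, 0]], [0, [0.093, -0.001, 0], [0, 0, 0]]]'

```text
time: 8.22
tcp_pos: [0.7024, -0.1654, 0.092]
eef_rot: [0.709, -0.006, 0.705, 0.004]
force: [-0.0, 0.5, 0.2]
width: 0.006
```

```bash
python3 tgt.py .70 -.1655 .0845 0.8
```

```text
t 8.22 tcp [ 0.7024 -0.1654  0.092 ] F [-0.   0.5  0.2] w 0.006
shift [ 0.0074 -0.0001 -0.0024] rot [0.0012 0.0059 0.0026]
```

>>> jog_arm --increments '[[0, [0.007, 0, -0.002], [0, 0.005, 0.002]], [0, [0.007, 0, -0.002], [0, 0.005, 0.002]]]'

```text
time: 8.48
tcp_pos: [0.7004, -0.1655, 0.0851]
eef_rot: [0.707, -0.006, 0.707, 0.005]
force: [-0.3, 0.2, -0.3]
width: 0.006
```

```bash
python3 tgt.py .62 -.1665 .0845 0.8
```

```text
t 8.47 tcp [ 0.7004 -0.1655  0.0851] F [-0.3  0.2 -0.3] w 0.006
shift [ 0.0006  0.0002 -0.0804] rot [0.0012 0.0011 0.0007]
```

>>> jog_arm --increments '[[0, [0.0005, 0, -0.012], [0, 0, 0]], [0, [0.0005, 0, -0.022], [0, 0, 0]], [0, [0.0005, 0, -0.032], [0, 0, 0]], [0, [0.0005, 0, -0.042], [0, 0, 0]], [0, [0.0005, 0, -0.052], [0, 0, 0]]]'

```text
time: 9.1
tcp_pos: [0.6479, -0.1664, 0.0848]
eef_rot: [0.708, -0.006, 0.707, 0.005]
force: [1.5, -0.7, 1.4]
width: 0.007
```

```bash
python3 tgt.py .614 -.1665 .085 0.8;python3 look.py d wrist side
```

```text
t 9.1 tcp [ 0.6479 -0.1664  0.0848] F [ 1.5 -0.7  1.4] w 0.007
shift [-0.0002  0.0004 -0.0339] rot [0.0011 0.0016 0.0009]
```

View pics/dwrist.png

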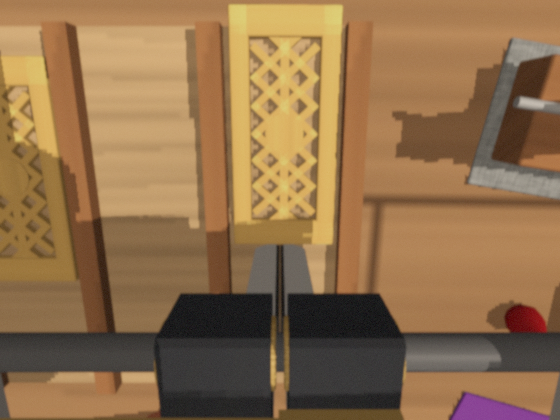

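The door is moving straight and overhangs a few millimetres. Continuing the drag.

>>> jog_arm --increments '[[0, [0, 0, -0.009], [0, 0, 0]], [0, [0, 0, -0.018], [0, 0, 0]], [0, [0, 0, -0.026], [0, 0, 0]], [0, [0, 0, -0.032], [0, 0, 0]], [0, [0, 0, -0.033], [0, 0, 0]]]'

```text
time: 9.82
tcp_pos: [0.6137, -0.1666, 0.0843]
eef_rot: [0.707, -0.005, 0.707, 0.005]
force: [1.4, 0.2, 0.6]
width: 0.005
```

```bash
python3 tgt.py .614 -.1665 .085 0.8;python3 look.py e wrist side
```

```text
t 9.82 tcp [ 0.6137 -0.1666  0.0843] F [1.4 0.2 0.6] w 0.005
shift [-0.0007  0.0001  0.0003] rot [ 0.0008 -0.0008  0.0001]
```

View pics/ewrist.png

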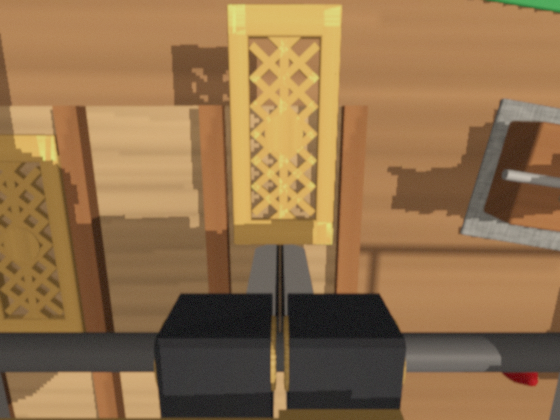

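>>> jog_arm --increments '[[0, [-0.02, 0, 0.002], [0, 0, 0]], [0.7, [-0.05, 0, -0.02], [0, 0, 0]], [0.7, [-0.05, 0, -0.07], [0, 0, 0]], [0.7, [-0.05, 0, -0.102], [0, 0, 0]], [0.7, [-0.05, 0, -0.102], [0, 0, 0]]]'

```text
time: 10.55
tcp_pos: [0.5108, -0.1681, 0.1352]
eef_rot: [0.707, -0.005, 0.708, 0.005]
force: [-0.2, -0.6, -0.4]
width: 0.393
```

```bash
python3 tgt.py .512 -.1675 .067 0.8;python3 look.py f wrist top
python3 - <<'E'
from meas import *
c=cam('wrist'); hsv=cv2.cvtColor(c['frame'],cv2.COLOR_RGB2HSV)
P=cloud(c);Z=P[...,2]
m=(Z>.058)&(Z<.07)&(hsv[...,0]>20)&(hsv[...,0]<32)&(hsv[...,1]>150)&(abs(P[...,1]+.167)<.05)
print(rect(P,m))
E
```

```text
t 10.55 tcp [ 0.5108 -0.1681  0.1352] F [-0.2 -0.6 -0.4] w 0.393
shift [0.0682 0.0006 0.0013] rot [-0.0001 -0.0012  0.0002]Traceback (most recent call last):
  File "<stdin>", line 5, in <module>
  File "meas.py", line 3, in rect
    n,l,s,_=cv2.connectedComponentsWithStats(m.astype(np.uint8)); k=1+np.argmax(s[1:,4]); q=P[l==k]
                                                                      ~~~~~~~~~^^^^^^^^^
    return _wrapfunc(a, 'argmax', axis=axis, out=out, **kwds)
    return bound(*args, **kwds)
ValueError: attempt to get argmax of an empty sequence
```

View pics/fwrist.png

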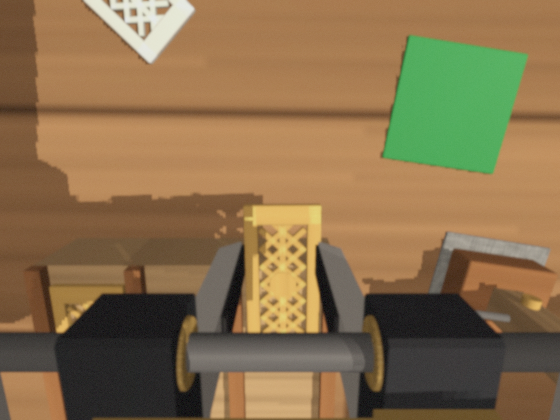

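```bash
python3 - <<'E'
from meas import *
c=cam('wrist')
for u,v in ((246,207),(321,207)): print(ray(c,u,v,.064).round(4))
E
```

```text
[ 0.4956 -0.1911  0.064 ]
[ 0.4948 -0.1435  0.064 ]
```

>>> jog_arm --increments '[[0.7, [0, 0, 0.001], [0, 0, 0]], [0.7, [0, 0, 0.001], [0, 0, 0]], [0.7, [0, 0, 0.001], [0, 0, 0]]]'

```text
time: 11.12
tcp_pos: [0.5142, -0.1684, 0.1349]
eef_rot: [0.707, -0.006, 0.707, 0.005]
force: [0.0, -0.2, -0.4]
width: 0.699
```

>>> jog_arm --increments '[[0.7, [0.03, 0.001, -0.003], [0, 0, 0]], [0.7, [0.06, 0.001, -0.003], [0, 0, 0]], [0.7, [0.069, 0.001, -0.003], [0, 0, 0]], [0.7, [0.069, 0.001, -0.003], [0, 0, 0]], [0.7, [0.069, 0.001, -0.003], [0, 0, 0]]]'

```text
time: 11.75
tcp_pos: [0.512, -0.168, 0.0672]
eef_rot: [0.708, -0.006, 0.707, 0.005]
force: [0.3, -0.2, -0.3]
width: 0.701
```

>>> jog_arm --increments '[[0, [0, 0, 0], [0, 0, 0]], [0, [0, 0, 0], [0, 0, 0]], [0, [0, 0, 0], [0, 0, 0]], [0, [0, 0, 0], [0, 0, 0]]]' --grip_force 45

```text
time: 12.25
tcp_pos: [0.5125, -0.1682, 0.0679]
eef_rot: [0.708, -0.006, 0.706, 0.005]
force: [0.8, 0.3, 3.6]
width: 0.522
```

```bash
python3 tgt.py .512 -.1675 .067 0.8
```

```text
t 12.25 tcp [ 0.5125 -0.1682  0.0679] F [0.8 0.3 3.6] w 0.522
shift [ 0.0009  0.0007 -0.0005] rot [0.0015 0.0027 0.0023]
```

>>> jog_arm --increments '[[0, [-0.02, 0, 0], [0, 0, 0]], [0, [-0.05, 0, 0], [0, 0, 0]], [0, [-0.09, 0, 0], [0, 0, 0]], [0, [-0.13, 0, 0], [0, 0, 0]], [0, [-0.13, 0, 0], [0, 0, 0]]]'

```text
time: 12.88
tcp_pos: [0.5137, -0.1688, 0.2007]
eef_rot: [0.71, -0.007, 0.704, 0.004]
force: [-0.5, -0.5, -1.2]
width: 0.522
```

```bash
python3 tgt.py .4754 .2802 .2 -3.58; python3 look.py g side wrist; python3 - <<'E'
import cv2
i=cv2.imread('pics/gside.png')[150:330,180:400]; cv2.imwrite('pics/gs.png',cv2.resize(i,None,fx=3,fy=3))
E
```

```text
t 12.88 tcp [ 0.5137 -0.1688  0.2007] F [-0.5 -0.5 -1.2] w 0.522
shift [-0.002   0.4495 -0.0313] rot [0.0781 0.0081 0.0053]
```

View pics/gs.png

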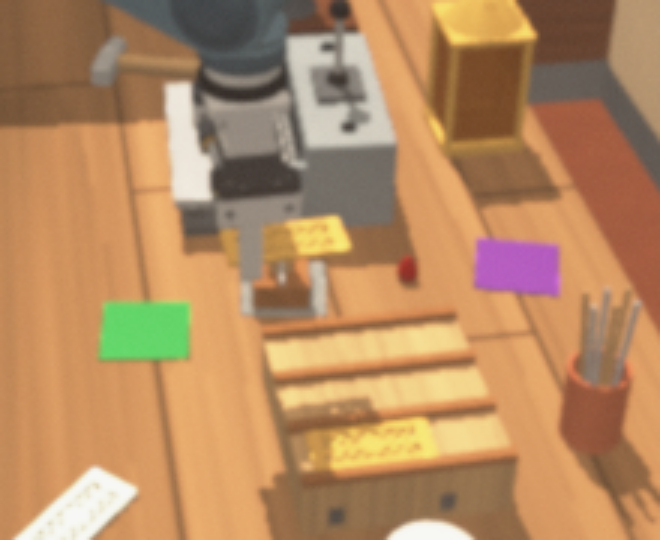

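The door is held level. Carrying it to the ledge.

>>> jog_arm --increments '[[0, [-0.002, 0.05, -0.003], [0.01, 0.008, 0.005]], [0, [-0.002, 0.1, -0.007], [0.02, 0.008, 0.005]], [0, [-0.002, 0.15, -0.011], [0.03, 0.008, 0.005]], [0, [-0.002, 0.2, -0.015], [0.04, 0.008, 0.005]], [0, [-0.002, 0.25, -0.018], [0.05, 0.008, 0.005]]]'

```text
time: 13.6
tcp_pos: [0.4876, 0.0837, 0.1952]
eef_rot: [0.703, 0.014, 0.711, -0.011]
force: [0.3, 1.1, -1.3]
width: 0.525
```

>>> jog_arm --increments '[[0, [0, 0.05, -0.002], [0.02, 0, 0]], [0, [0, 0.1, -0.003], [0.02, 0, 0]], [0, [0, 0.15, -0.005], [0.02, 0, 0]], [0, [0, 0.195, -0.007], [0.02, 0, 0]], [0, [0, 0.195, -0.007], [0.02, 0, 0]]]'

```text
time: 14.22
tcp_pos: [0.4856, 0.2806, 0.1929]
eef_rot: [0.701, 0.019, 0.713, -0.017]
force: [0.3, 0.3, -1.6]
width: 0.527
```

```bash
python3 tgt.py .4754 .2802 .10 -3.58
```

```text
t 14.22 tcp [0.4856 0.2806 0.1929] F [ 0.3  0.3 -1.6] w 0.527
shift [ 0.093  -0.0011 -0.0086] rot [ 0.0112 -0.0168 -0.0016]
```

>>> jog_arm --increments '[[0, [0, -0.001, -0.009], [0.011, -0.016, -0.001]], [0, [0.04, -0.001, -0.009], [0.011, -0.016, -0.001]], [0, [0.08, -0.001, -0.009], [0.011, -0.016, -0.001]], [0, [0.092, -0.001, -0.009], [0.011, -0.016, -0.001]], [0, [0.092, -0.001, -0.009], [0.011, -0.016, -0.001]]]'

```text
time: 14.85
tcp_pos: [0.4744, 0.2796, 0.1005]
eef_rot: [0.706, 0.022, 0.708, -0.022]
force: [-0.4, 0.5, 0.1]
width: 0.523
```

```bash
python3 tgt.py .4754 .2802 .06 -3.58; python3 - <<'E'
from meas import *
c=cam('wrist'); save(c,'hw.png'); c=cam('side'); save(c,'hs.png',(180,130,400,310),3)
E
```

```text
t 14.85 tcp [0.4744 0.2796 0.1005] F [-0.4  0.5  0.1] w 0.523
shift [0.0405 0.0007 0.0011] rot [-0.0008 -0.0023  0.0001]
```

View pics/hw.png

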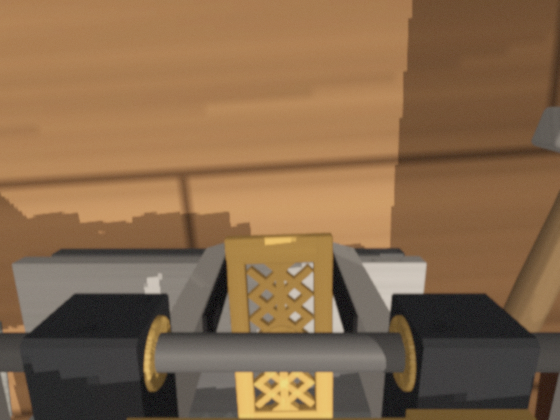

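View pics/hs.png

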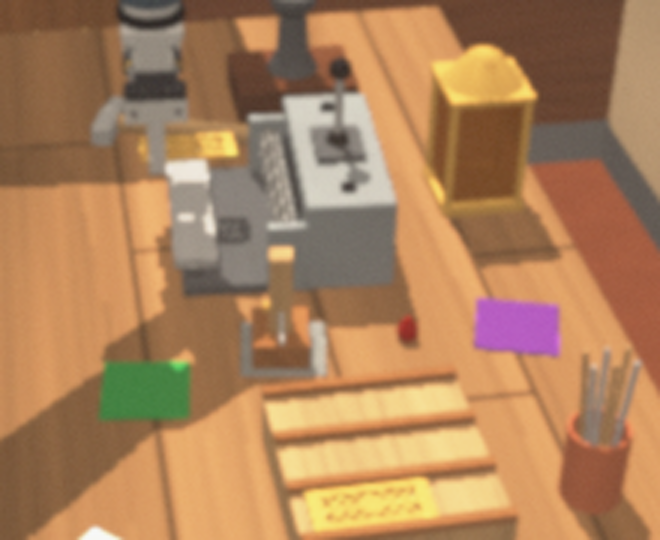

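The door hangs level and square over the ledge. Lowering it.

>>> jog_arm --increments '[[0, [0.015, 0, 0.001], [0, -0.002, 0]], [0, [0.03, 0.001, 0.001], [0, -0.002, 0]], [0, [0.036, 0.001, 0.001], [0, -0.002, 0]], [0, [0.039, 0.001, 0.001], [0, -0.002, 0]], [0, [0.04, 0.001, 0.001], [0, -0.002, 0]]]'

```text
time: 15.58
tcp_pos: [0.4772, 0.2814, 0.0624]
eef_rot: [0.708, 0.023, 0.705, -0.022]
force: [-0.1, 0.5, -0.6]
width: 0.523
```

>>> jog_arm --increments '[[0, [0.001, 0, 0], [0, 0, 0]], [0, [0.001, 0, 0], [0, 0, 0]]]'

```text
time: 15.82
tcp_pos: [0.4774, 0.2814, 0.0617]
eef_rot: [0.708, 0.023, 0.705, -0.022]
force: [-0.8, 0.0, -2.2]
width: 0.526
```

```bash
python3 tgt.py .4754 .2802 .06 -3.58
```

```text
t 15.82 tcp [0.4774 0.2814 0.0617] F [-0.8  0.  -2.2] w 0.526
shift [ 0.0016 -0.0013 -0.0019] rot [-0.0004  0.0039 -0.0016]
```

>>> jog_arm --increments '[[0, [0.001, -0.001, -0.002], [0, 0.003, 0]], [0, [0.002, -0.001, -0.002], [0, 0.003, 0]], [0, [0.003, -0.001, -0.002], [0, 0.003, 0]]]'

```text
time: 16.2
tcp_pos: [0.4753, 0.2806, 0.0599]
eef_rot: [0.707, 0.023, 0.707, -0.022]
force: [-7.3, -1.7, 12.2]
width: 0.526
```

```bash
python3 tgt.py .4754 .2802 .06 -3.58
```

```text
t 16.2 tcp [0.4753 0.2806 0.0599] F [-7.3 -1.7 12.2] w 0.526
shift [-0.0001 -0.0004  0.0001] rot [-0.0001  0.     -0.0011]
```

Contact at the right height and pose. Opening slightly (0.66) and lifting.

>>> jog_arm --increments '[[0.66, [-0.0005, 0, 0], [0, 0, 0]], [0.66, [-0.0005, 0, 0], [0, 0, 0]], [0.66, [-0.0005, 0, 0], [0, 0, 0]], [0.66, [-0.04, 0, 0], [0, 0, 0]], [0.66, [-0.1, 0, 0], [0, 0, 0]]]'

```text
time: 16.82
tcp_pos: [0.4737, 0.2799, 0.1587]
eef_rot: [0.705, 0.022, 0.709, -0.022]
force: [0.6, 0.5, 0.6]
width: 0.661
```

```bash
python3 - <<'E'
from meas import *
c=cam('wrist'); save(c,'iw.png')
E
python3 tgt.py .70 -.297 .22 1
```

```text
t 16.88 tcp [0.4791 0.282  0.1692] F [2.9 2.8 5.2] w 0.657
shift [-0.0511 -0.5638  0.2571] rot [-0.0797  0.011  -0.0051]
```

View pics/iw.png

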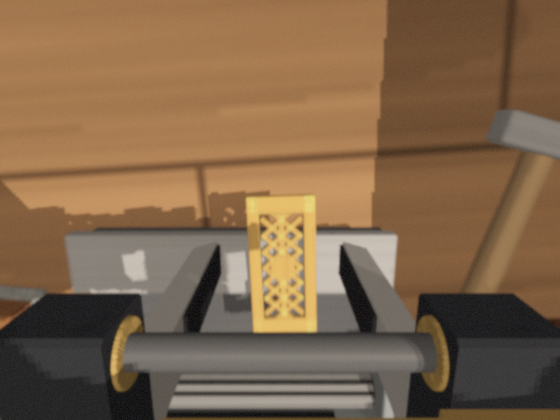

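Door on the ledge and square. Something grey shows at (20,293), so I'll check the scriber from the top view, moving away first.

>>> jog_arm --increments '[[0.2, [-0.05, 0, 0], [0, 0, 0]], [0.2, [-0.05, -0.04, 0], [0, 0, 0]], [0.2, [-0.05, -0.1, 0], [0, 0, 0]], [0.2, [-0.05, -0.16, 0.0], [0, 0, 0]], [0.2, [-0.05, -0.2, 0.0], [0, 0, 0]]]'

```text
time: 17.5
tcp_pos: [0.4658, 0.0801, 0.218]
eef_rot: [0.711, 0.024, 0.703, -0.021]
force: [0.1, 0.5, -0.7]
width: 0.204
```

```bash
python3 - <<'E'
from meas import *
c=cam('top'); save(c,'jt.png'); c=cam('wrist'); save(c,'jw.png')
c=cam('side');save(c,'js.png')
E
python3 tgt.py .70 -.297 .22 1
```

```text
t 17.65 tcp [0.4661 0.0809 0.2181] F [ 1.   1.5 -0.4] w 0.201
shift [-0.0011 -0.3617  0.2582] rot [-0.0831  0.0114 -0.0053]
```

View pics/jt.png

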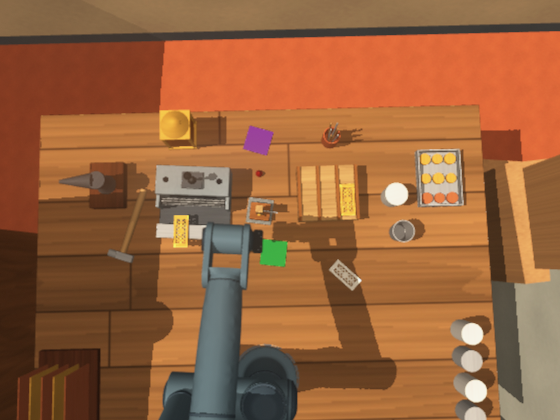

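View pics/js.png

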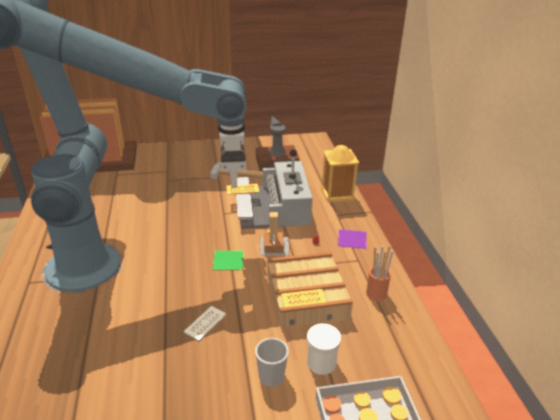

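View pics/jw.png

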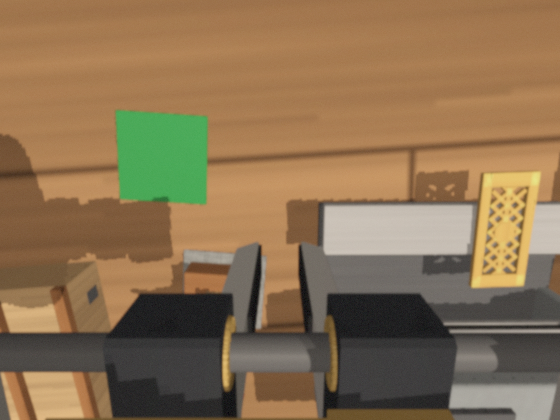

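Scriber is still upright on its pad at top px (260,211), and the door lies at (181,231) on the ledge. The grey thing was just the pad's edge. On to door2.

>>> jog_arm --increments '[[0, [0, -0.05, 0.036], [-0.02, 0.011, -0.005]], [0, [0, -0.1, 0.071], [-0.04, 0.011, -0.005]], [0, [0, -0.15, 0.107], [-0.06, 0.011, -0.005]], [0, [0, -0.2, 0.142], [-0.08, 0.011, -0.005]], [0, [0, -0.25, 0.178], [-0.08, 0.011, -0.005]]]'

```text
time: 18.27
tcp_pos: [0.6289, -0.1806, 0.2182]
eef_rot: [0.707, -0.005, 0.707, 0.006]
force: [-0.4, 0.2, -0.5]
width: 0.006
```

```bash
python3 tgt.py .684 -.299 .16 0.8
```

```text
t 18.27 tcp [ 0.6289 -0.1806  0.2182] F [-0.4  0.2 -0.5] w 0.006
shift [ 0.0581 -0.1193  0.0531] rot [ 0.002   0.0006 -0.0007]
```

>>> jog_arm --increments '[[0, [0.01, -0.05, 0.02], [0, 0, 0]], [0, [0.03, -0.1, 0.045], [0, 0, 0]], [0, [0.058, -0.119, 0.053], [0, 0, 0]], [0, [0.058, -0.119, 0.053], [0, 0, 0]], [0, [0.058, -0.119, 0.053], [0, 0, 0]]]'

```text
time: 18.9
tcp_pos: [0.6845, -0.2971, 0.1607]
eef_rot: [0.707, -0.006, 0.707, 0.006]
force: [-0.4, -0.7, 0.2]
width: 0.003
```

```bash
python3 tgt.py .684 -.299 .0845 0.8;  python3 - <<'E'
from meas import *
c=cam('wrist'); save(c,'kw.png')
E
```

```text
t 18.9 tcp [ 0.6845 -0.2971  0.1607] F [-0.4 -0.7  0.2] w 0.003
shift [ 0.0762 -0.0019 -0.0006] rot [ 0.0036  0.0011 -0.0008]
```

View pics/kw.png

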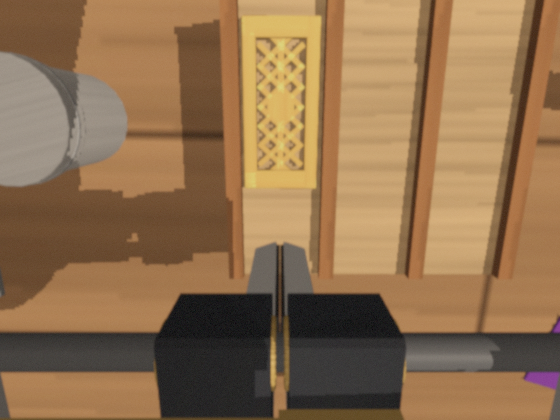

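Fingers are behind door2, whose rear end is at v=187, centred in its lane. The canister at left is well below the gripper body.

```bash
python3 - <<'E'
from meas import *
c=cam('wrist')
for n,u,v,z in (('rear',281,188,.064),('front',281,16,.064),('L',320,100,.064),('R',242,100,.064),('strip',323,277,.067),('strip',238,277,.067)): print(n,ray(c,u,v,z).round(4))
E
```

```text
rear [ 0.6602 -0.2976  0.064 ]
front [ 0.5511 -0.2997  0.064 ]
L [ 0.6008 -0.2731  0.064 ]
R [ 0.6017 -0.3244  0.064 ]
strip [ 0.7257 -0.2653  0.067 ]
strip [ 0.7269 -0.328   0.067 ]
```

>>> jog_arm --increments '[[0, [0.04, -0.001, 0], [0.003, 0, 0]], [0, [0.068, -0.001, 0], [0.003, 0, 0]], [0, [0.075, -0.001, 0], [0.003, 0, 0]], [0, [0.075, -0.001, 0], [0.003, 0, 0]], [0, [0.075, -0.001, 0], [0.003, 0, 0]]]'

```text
time: 19.62
tcp_pos: [0.6861, -0.2989, 0.0894]
eef_rot: [0.709, -0.006, 0.705, 0.004]
force: [0.1, -0.6, -0.8]
width: 0.006
```

```bash
python3 tgt.py .614 -.300 .0845 0.8
```

```text
t 19.62 tcp [ 0.6861 -0.2989  0.0894] F [ 0.1 -0.6 -0.8] w 0.006
shift [ 0.0045 -0.     -0.0721] rot [0.0009 0.0056 0.0023]
```

>>> jog_arm --increments '[[0, [0.0045, 0, -0.002], [0, 0.005, 0.002]], [0, [0.0045, 0, -0.002], [0, 0.005, 0.002]], [0, [0.0045, 0, -0.012], [0, 0.005, 0.002]], [0, [0.0045, 0, -0.022], [0, 0.005, 0.002]], [0, [0.0045, 0, -0.032], [0, 0.005, 0.002]]]'

```text
time: 20.25
tcp_pos: [0.6534, -0.2994, 0.0849]
eef_rot: [0.707, -0.005, 0.707, 0.005]
force: [0.5, -0.2, 0.6]
width: 0.001
```

```bash
python3 tgt.py .614 -.300 .0845 0.8
```

```text
t 20.25 tcp [ 0.6534 -0.2994  0.0849] F [ 0.5 -0.2  0.6] w 0.001
shift [ 0.0004  0.     -0.0394] rot [0.0007 0.001  0.0004]
```

>>> jog_arm --increments '[[0, [0, 0, -0.009], [0, 0, 0]], [0, [0, 0, -0.018], [0, 0, 0]], [0, [0, 0, -0.027], [0, 0, 0]], [0, [0, 0, -0.036], [0, 0, 0]], [0, [0, 0, -0.039], [0, 0, 0]]]'

```text
time: 20.88
tcp_pos: [0.6139, -0.3001, 0.085]
eef_rot: [0.707, -0.005, 0.707, 0.005]
force: [0.7, 0.3, -0.3]
width: 0.006
```

```bash
python3 tgt.py .614 -.300 .0845 0.8;  python3 - <<'E'
from meas import *
c=cam('wrist'); save(c,'lw.png')
E
```

```text
t 20.88 tcp [ 0.6139 -0.3001  0.085 ] F [ 0.7  0.3 -0.3] w 0.006
shift [0.0005 0.0001 0.0001] rot [0.0003 0.0011 0.0004]
```

View pics/lw.png

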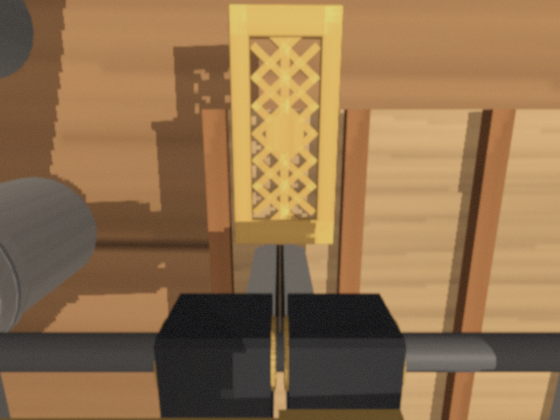

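Door2 overhangs about as far as door1 did (front at v=8, block edge at v=110). Going round to pinch it.

>>> jog_arm --increments '[[0, [-0.02, 0, 0.002], [0, 0, 0]], [0.7, [-0.05, 0, -0.02], [0, 0, 0]], [0.7, [-0.05, 0, -0.07], [0, 0, 0]], [0.7, [-0.05, 0, -0.102], [0, 0, 0]], [0.7, [-0.05, 0, -0.102], [0, 0, 0]]]'

```text
time: 21.55
tcp_pos: [0.511, -0.3018, 0.1362]
eef_rot: [0.708, -0.005, 0.707, 0.004]
force: [1.3, 0.5, -0.2]
width: 0.395
```

>>> jog_arm --increments '[[0.7, [0, 0, 0], [0, 0, 0]], [0.7, [0, 0, 0], [0, 0, 0]], [0.7, [0, 0, 0], [0, 0, 0]]]'

```text
time: 21.92
tcp_pos: [0.5117, -0.3018, 0.1363]
eef_rot: [0.708, -0.005, 0.707, 0.004]
force: [-0.0, -0.3, -0.9]
width: 0.688
```

```bash
python3 - <<'E'
from meas import *
c=cam('wrist'); save(c,'mw.png')
hsv=cv2.cvtColor(c['frame'],cv2.COLOR_RGB2HSV); m=(hsv[...,0]>20)&(hsv[...,0]<32)&(hsv[...,1]>150)&(hsv[...,2]>130)
for v in range(195,225,3): 
  u=np.where(m[v,230:335])[0]; print(v,(u.min()+230,u.max()+230) if len(u) else None)
E
python3 tgt.py .511 -.301 .067 0.8
```

```text
195 None
198 None
201 None
204 None
207 None
210 None
213 None
216 None
219 None
222 None
t 21.98 tcp [ 0.5115 -0.3017  0.1361] F [-0.2  0.5  0.4] w 0.699
shift [ 0.0691  0.0008 -0.0006] rot [-0.0004  0.0012  0.001 ]
```

View pics/mw.png

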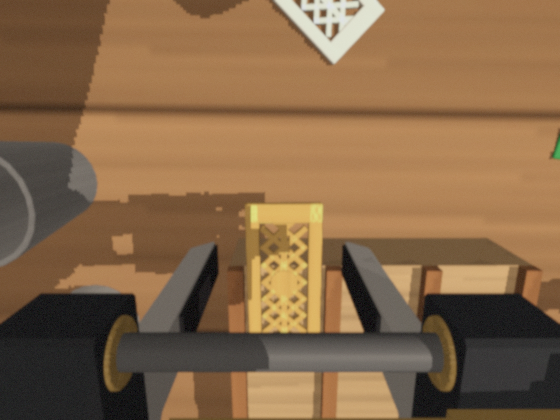

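```bash
python3 - <<'E'
from meas import *
c=cam('wrist')
for u,v in ((247,205),(323,205)): print(ray(c,u,v,.064).round(4))
E
```

```text
[ 0.4931 -0.3237  0.064 ]
[ 0.4923 -0.2754  0.064 ]
```

>>> jog_arm --increments '[[0.7, [0.03, 0.001, 0], [0, 0, 0]], [0.7, [0.06, 0.001, 0], [0, 0, 0]], [0.7, [0.068, 0.001, 0], [0, 0, 0]], [0.7, [0.068, 0.001, 0], [0, 0, 0]], [0.7, [0.068, 0.001, 0], [0, 0, 0]]]'

```text
time: 22.65
tcp_pos: [0.5122, -0.3015, 0.0695]
eef_rot: [0.708, -0.006, 0.706, 0.004]
force: [0.1, -0.6, 0.0]
width: 0.7
```

>>> jog_arm --increments '[[0, [0, 0, 0], [0, 0, 0]], [0, [0, 0, 0], [0, 0, 0]], [0, [0, 0, 0], [0, 0, 0]], [0, [0, 0, 0], [0, 0, 0]]]' --grip_force 45

```text
time: 23.15
tcp_pos: [0.5126, -0.3017, 0.0701]
eef_rot: [0.708, -0.006, 0.706, 0.004]
force: [0.6, -0.1, 3.6]
width: 0.522
```

>>> jog_arm --increments '[[0, [-0.02, 0, 0], [0, 0, 0]], [0, [-0.05, 0, 0], [0, 0, 0]], [0, [-0.09, 0, 0], [0, 0, 0]], [0, [-0.13, 0, 0], [0, 0, 0]], [0, [-0.13, 0, 0], [0, 0, 0]]]'

```text
time: 23.78
tcp_pos: [0.5138, -0.3028, 0.2048]
eef_rot: [0.711, -0.008, 0.704, 0.002]
force: [0.3, -0.4, -1.9]
width: 0.524
```

```bash
cat > doors.py <<'E'
from meas import *
import sys
c=cam('top'); save(c,sys.argv[1]+'.png',(140,150,300,260),4.5)
hsv=cv2.cvtColor(c['frame'],cv2.COLOR_RGB2HSV)
m=box(155,205,232,255)&(hsv[...,0]>20)&(hsv[...,0]<32)&(hsv[...,1]>110)&(hsv[...,2]>120)
m=cv2.morphologyEx(m.astype(np.uint8),cv2.MORPH_CLOSE,np.ones((5,5)))
n,l,s,_=cv2.connectedComponentsWithStats(m)
L=np.array([.5103,.238]); ex=np.array([.99806,-.0624]); ey=np.array([.0624,.99806])
for k in range(1,n):
    if s[k,4]<80: continue
    cc,_=cv2.findContours((l==k).astype(np.uint8),cv2.RETR_EXTERNAL,cv2.CHAIN_APPROX_NONE)
    pts=np.array([ray(c,p[0][0],p[0][1],.056)[:2] for p in cc[0]])
    loc=(pts-L)@np.stack([ex,ey],1)
    print('door local mm',cv2.minAreaRect((loc*1000).astype(np.float32)),'x',loc[:,0].min(),loc[:,0].max())
E
python3 doors.py n; python3 tgt.py .470 .2 .2 -3.58
```

```text
door local mm ((-1.6474952697753906, 40.04679870605469), (110.94341278076172, 48.85268783569336), 1.3112672567367554) x -0.05765241405823203 0.054358289671278606
t 23.82 tcp [ 0.5126 -0.3018  0.2018] F [-0.9 -0.2 -1.8] w 0.524
shift [-0.0011  0.5023 -0.0358] rot [0.0761 0.0063 0.0052]
```

View pics/n.png

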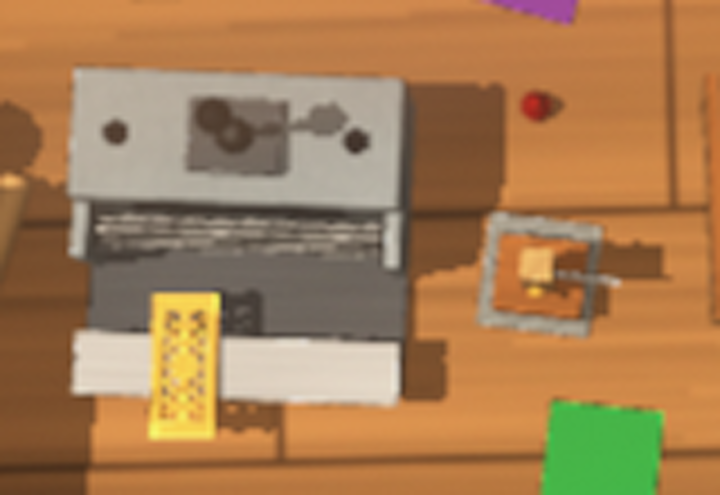

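Door1 on the ledge measures local x -1.6, y +40.0 mm, within about 1° of square. Now carrying door2 to the -40 mm slot.

>>> jog_arm --increments '[[0, [-0.001, 0.05, -0.003], [0.01, 0.006, 0.005]], [0, [-0.001, 0.1, -0.007], [0.02, 0.006, 0.005]], [0, [-0.001, 0.15, -0.011], [0.03, 0.006, 0.005]], [0, [-0.001, 0.2, -0.014], [0.04, 0.006, 0.005]], [0, [-0.001, 0.25, -0.018], [0.05, 0.006, 0.005]]]'

```text
time: 24.45
tcp_pos: [0.4895, -0.0501, 0.199]
eef_rot: [0.706, 0.014, 0.708, -0.013]
force: [0.6, -0.1, -0.5]
width: 0.524
```

>>> jog_arm --increments '[[0, [0, 0.05, -0.003], [0.02, 0, 0]], [0, [0, 0.1, -0.006], [0.025, 0, 0]], [0, [0, 0.15, -0.009], [0.025, 0, 0]], [0, [0, 0.2, -0.012], [0.025, 0, 0]], [0, [0, 0.245, -0.015], [0.025, 0, 0]]]'

```text
time: 25.08
tcp_pos: [0.4818, 0.1968, 0.1969]
eef_rot: [0.704, 0.022, 0.709, -0.022]
force: [0.6, -0.1, -1.6]
width: 0.527
```

```bash
python3 tgt.py .4714 .2004 .1 -3.58
```

```text
t 25.07 tcp [0.4818 0.1968 0.1969] F [ 0.6 -0.1 -1.6] w 0.527
shift [ 0.097   0.003  -0.0099] rot [ 0.0008 -0.0077  0.0001]
```

>>> jog_arm --increments '[[0, [0, 0.003, -0.01], [0, -0.008, 0]], [0, [0.04, 0.003, -0.01], [0, -0.008, 0]], [0, [0.08, 0.003, -0.01], [0, -0.008, 0]], [0, [0.096, 0.003, -0.01], [0, -0.008, 0]], [0, [0.096, 0.003, -0.01], [0, -0.008, 0]]]'

```text
time: 25.7
tcp_pos: [0.4701, 0.1998, 0.0997]
eef_rot: [0.706, 0.022, 0.708, -0.022]
force: [0.9, 0.2, -0.3]
width: 0.529
```

```bash
python3 tgt.py .4714 .2004 .065 -3.58;  python3 look.py p wrist
```

```text
t 25.7 tcp [0.4701 0.1998 0.0997] F [ 0.9  0.2 -0.3] w 0.529
shift [0.0347 0.0007 0.0014] rot [ 0.0002 -0.0031  0.001 ]
```

View pics/pwrist.png

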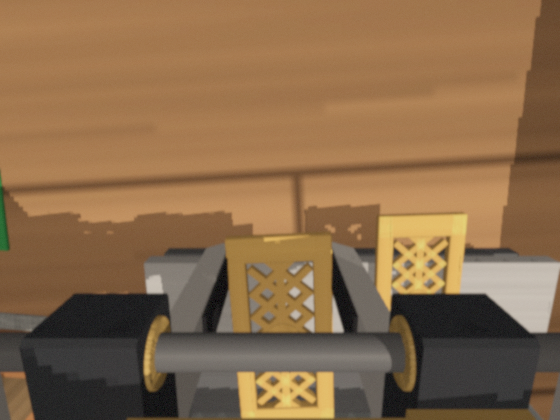

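Door2 is parallel to door1, with the finger clear of it. Lowering.

>>> jog_arm --increments '[[0, [0.015, 0.001, 0.001], [0, -0.003, 0.001]], [0, [0.028, 0.001, 0.001], [0, -0.003, 0.001]], [0, [0.035, 0.001, 0.001], [0, -0.003, 0.001]], [0, [0.035, 0.001, 0.001], [0, -0.003, 0.001]]]'

```text
time: 26.25
tcp_pos: [0.4719, 0.2009, 0.0654]
eef_rot: [0.707, 0.022, 0.706, -0.022]
force: [-0.4, 0.5, -0.6]
width: 0.522
```

```bash
python3 tgt.py .4714 .2004 .062 -3.58
```

```text
t 26.25 tcp [0.4719 0.2009 0.0654] F [-0.4  0.5 -0.6] w 0.522
shift [ 0.0034 -0.0006 -0.0005] rot [ 0.0003  0.0015 -0.0004]
```

>>> jog_arm --increments '[[0, [0.002, 0, -0.001], [0, 0.002, 0]], [0, [0.003, 0, -0.001], [0, 0.002, 0]], [0, [0.004, 0, -0.001], [0, 0.002, 0]], [0, [0.004, 0, -0.001], [0, 0.002, 0]]]'

```text
time: 26.75
tcp_pos: [0.4711, 0.2011, 0.0624]
eef_rot: [0.707, 0.022, 0.707, -0.022]
force: [-4.4, -0.5, 5.8]
width: 0.524
```

Contact. Release and lift.

>>> jog_arm --increments '[[0.65, [0, 0, 0], [0, 0, 0]], [0.65, [0, 0, 0], [0, 0, 0]], [0.65, [0, 0, 0], [0, 0, 0]], [0.65, [-0.04, 0, 0], [0, 0, 0]], [0.65, [-0.1, 0, 0], [0, 0, 0]]]'

```text
time: 27.38
tcp_pos: [0.4695, 0.2007, 0.1615]
eef_rot: [0.705, 0.022, 0.709, -0.022]
force: [1.3, 0.4, -0.5]
width: 0.65
```

>>> jog_arm --increments '[[0, [-0.06, 0, 0], [0, 0, 0]], [0, [-0.12, 0, 0], [0, 0, 0]], [0, [-0.13, -0.05, 0], [0, 0, 0]], [0, [-0.13, -0.1, 0], [0, 0, 0]], [0, [-0.13, -0.11, 0], [0, 0, 0]]]'

```text
time: 28.0
tcp_pos: [0.4634, 0.0891, 0.2918]
eef_rot: [0.705, 0.023, 0.708, -0.023]
force: [-0.6, -0.1, -1.1]
width: 0.152
```

```bash
python3 look.py q wrist; python3 doors.py q1; python3 tgt.py .66 .14 .27 -3.58
```

```text
door local mm ((-1.6776123046875, 40.83124923706055), (110.2059326171875, 51.67649841308594), 2.1780874729156494) x -0.05765241405823203 0.054358289671278606
t 28.1 tcp [0.4634 0.0904 0.2915] F [ 0.1 -0.   0.1] w 0.072
shift [0.0203 0.0621 0.1931] rot [-0.0015 -0.0057  0.0007]
```

View pics/q1.png

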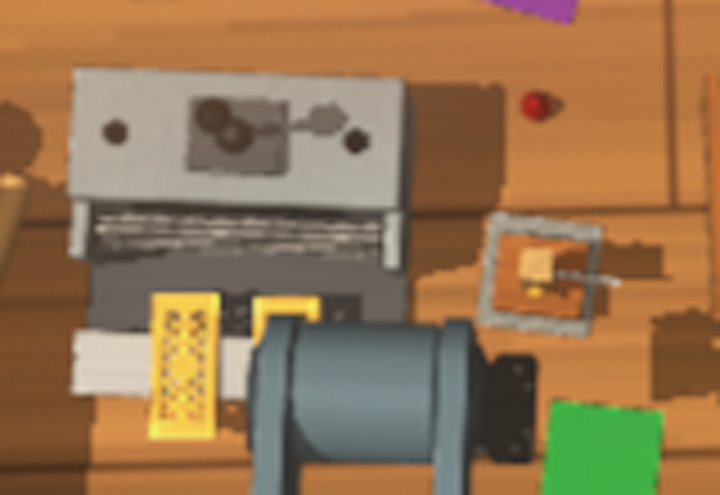

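View pics/qwrist.png

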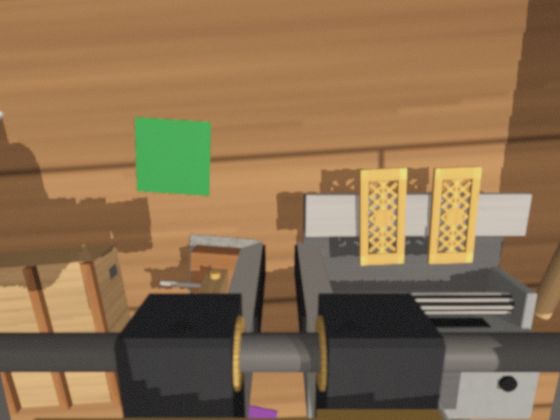

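Both doors lie side by side, square on the ledge at wrist px (384,217) and (455,216). A quick check with rays comes next, and then the lever.

```bash
python3 - <<'E'
from meas import *
c=cam('wrist'); hsv=cv2.cvtColor(c['frame'],cv2.COLOR_RGB2HSV)
m=box(340,150,500,280)&(hsv[...,0]>18)&(hsv[...,0]<34)&(hsv[...,1]>150)&(hsv[...,2]>150)
m=cv2.morphologyEx(m.astype(np.uint8),cv2.MORPH_CLOSE,np.ones((9,9)))
n,l,s,_=cv2.connectedComponentsWithStats(m)
for k in range(1,n):
    if s[k,4]<500: continue
    cc,_=cv2.findContours((l==k).astype(np.uint8),cv2.RETR_EXTERNAL,cv2.CHAIN_APPROX_NONE)
    pts=np.array([ray(c,p[0][0],p[0][1],.056)[:2] for p in max(cc,key=len)])
    print(cv2.minAreaRect((pts*1000).astype(np.float32)))
for n,p in (('ledge fL',(307,195)),('fR',(530,195)),('rL',(307,235)),('rR',(528,235))): print(n,ray(c,*p,.05).round(4))
P=cloud(c);Z=P[...,2]
m=box(300,185,540,245)&(abs(Z-.05)<.002)&(hsv[...,1]<50); m&=(P[...,1]>.1)&(P[...,1]<.38)&(P[...,0]>.47)&(P[...,0]<.55)
q=P[m]; print('ledge',cv2.minAreaRect((q[:,:2]*1000).astype(np.float32)))
E
```

```text
ledge fL [0.4755 0.1188 0.05  ]
fR [0.4909 0.3644 0.05  ]
rL [0.5219 0.1168 0.05  ]
rR [0.5376 0.367  0.05  ]
ledge ((506.13226318359375, 239.56124877929688), (249.74490356445312, 48.05050277709961), 86.41130065917969)
```

```bash
python3 - <<'E'
from meas import *
c=cam('wrist'); hsv=cv2.cvtColor(c['frame'],cv2.COLOR_RGB2HSV)
print(hsv[175,384],hsv[217,365])
L=np.array([.5063,.2396]); a=np.radians(-3.59); ex=np.array([np.cos(a),np.sin(a)]); ey=np.array([-ex[1],ex[0]])
m0=(hsv[...,0]>16)&(hsv[...,0]<34)&(hsv[...,1]>130)&(hsv[...,2]>150)
for b in ((352,160,415,275),(420,160,490,275)):
    m=cv2.morphologyEx((m0&box(*b)).astype(np.uint8),cv2.MORPH_OPEN,np.ones((3,3)))
    ys,xs=np.where(m); x0,x1=np.percentile(xs,[1,99]); y0,y1=np.percentile(ys,[1,99]); print('px',x0,x1,y0,y1,m.sum())
P=cloud(c);Z=P[...,2]
for b in ((345,160,418,275),(420,160,495,275)):
    m=m0&box(*b)&(abs(Z-.056)<.004)
    loc=(P[m][:,:2]-L)@np.stack([ex,ey],1)*1000
    print(cv2.minAreaRect(loc.astype(np.float32)),np.percentile(loc,[.5,99.5],axis=0).round(1).tolist())
E
```

```text
[ 21 130 232] [ 20 133 221]
px 358.0 403.0 169.0 263.0 2619
px 429.0 476.0 168.0 261.0 2816
((1.372406005859375, -39.951881408691406), (109.62140655517578, 50.68701934814453), 3.092237710952759) [[-53.7, -66.9], [55.1, -14.8]]
((0.2528076171875, 38.58384704589844), (109.94922637939453, 50.80164337158203), 1.9567394256591797) [[-54.4, 12.7], [53.6, 62.8]]
```

Positions are good (x +1.4 and +0.3 mm). I'll check the angles properly with line fits along the long edges.

```bash
python3 - <<'E'
from meas import *
c=cam('wrist'); hsv=cv2.cvtColor(c['frame'],cv2.COLOR_RGB2HSV)
m0=(hsv[...,0]>16)&(hsv[...,0]<34)&(hsv[...,1]>110)&(hsv[...,2]>150)
def fit(p): 
    vx,vy,x,y=cv2.fitLine((np.array(p)*1000).astype(np.float32),cv2.DIST_HUBER,0,.01,.01).ravel(); return np.degrees(np.arctan2(vy,vx))
for b in ((345,172,418,260),(420,170,495,258)):
    A=[];B=[]
    for v in range(b[1],b[3]):
        u=np.where(m0[v,b[0]:b[2]])[0]+b[0]
        A.append(ray(c,u.min(),v,.056)[:2]);B.append(ray(c,u.max()+1,v,.056)[:2])
    print('door edges deg',fit(A),fit(B))
save(c,'r.png',(290,140,550,290),3)
g=cv2.cvtColor(c['frame'],cv2.COLOR_RGB2GRAY).astype(int)
# ledge rear edge: largest fall in gray per column
E=[];F=[]
for u in list(range(312,352))+list(range(488,522)):
    d=np.diff(g[180:250,u]); 
    E.append(ray(c,u,180+d.argmin(),.05)[:2]); 
    d2=np.diff(g[180:215,u]); F.append(ray(c,u,180+d2.argmax(),.05)[:2])
print('ledge rear',fit(E),'front',fit(F))
E
```

```text
door edges deg -0.44737753 -1.3344316
door edges deg -1.1883123 -2.3789895
ledge rear 86.53783 front 86.53271
```

View pics/r.png

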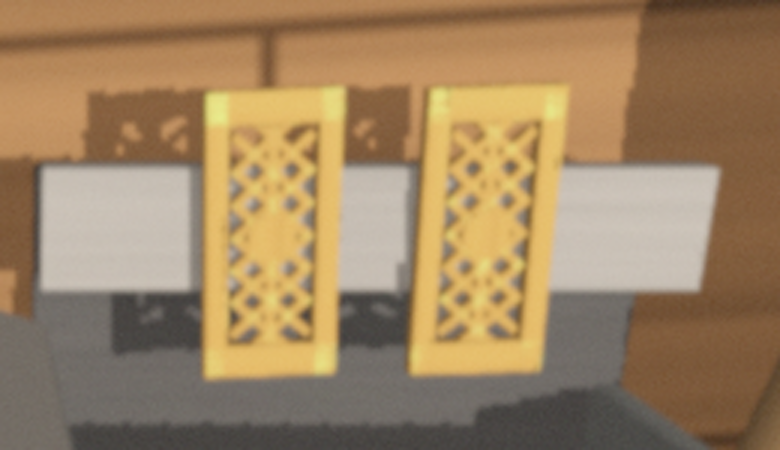

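Doors are about 2° off square, which is acceptable, and centred within 1.5 mm. Every door is placed, so on to the jog lever: fingers closed, approaching from its -y side.

```bash
python3 tgt.py .6766 .1725 .2915 -3.58
```

```text
t 28.25 tcp [0.4634 0.0919 0.2914] F [ 0.1 -0.2 -0. ] w 0.006
shift [-0.0015  0.0935  0.2079] rot [ 0.0015 -0.0061  0.0007]
```

>>> jog_arm --increments '[[0, [0, 0.02, 0.045], [0, -0.006, 0]], [0, [0, 0.04, 0.09], [0, -0.006, 0]], [0, [0, 0.06, 0.135], [0, -0.006, 0]], [0, [0, 0.08, 0.18], [0, -0.006, 0]], [0, [0, 0.0935, 0.208], [0, -0.006, 0]]]'

```text
time: 28.88
tcp_pos: [0.678, 0.1749, 0.2888]
eef_rot: [0.706, 0.021, 0.707, -0.021]
force: [-0.4, -0.9, -0.3]
width: 0.006
```

>>> jog_arm --increments '[[0, [0, 0, 0], [0, 0, 0]], [0, [0, 0, 0], [0, 0, 0]]]'

```text
time: 29.12
tcp_pos: [0.6772, 0.1758, 0.288]
eef_rot: [0.706, 0.02, 0.708, -0.021]
force: [0.1, 0.1, 0.2]
width: 0.006
```

```bash
python3 tgt.py .6766 .1725 .213 -3.58; python3 look.py s wrist; python3 - <<'E'
from meas import *
c=cam('side'); save(c,'ss.png',(200,120,380,260),4)
P=cloud(c); m=box(270,130,320,180)&(P[...,2]>.2)&(P[...,2]<.225); print(np.median(P[m],0),m.sum())
E
```

```text
t 29.12 tcp [0.6772 0.1758 0.288 ] F [0.1 0.1 0.2] w 0.006
shift [ 0.075  -0.0032 -0.0002] rot [ 0.0051 -0.0029  0.0009]
[0.67865652 0.22157104 0.21544577] 45
```

View pics/swrist.png

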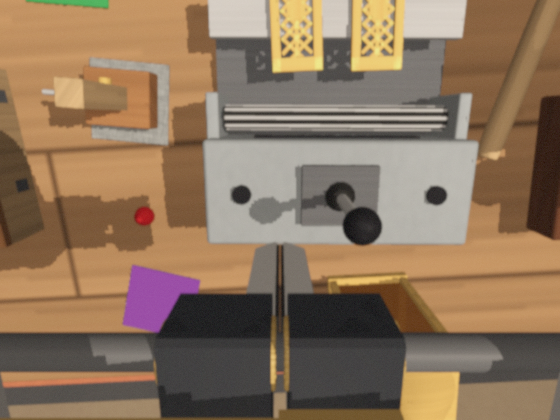

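View pics/ss.png

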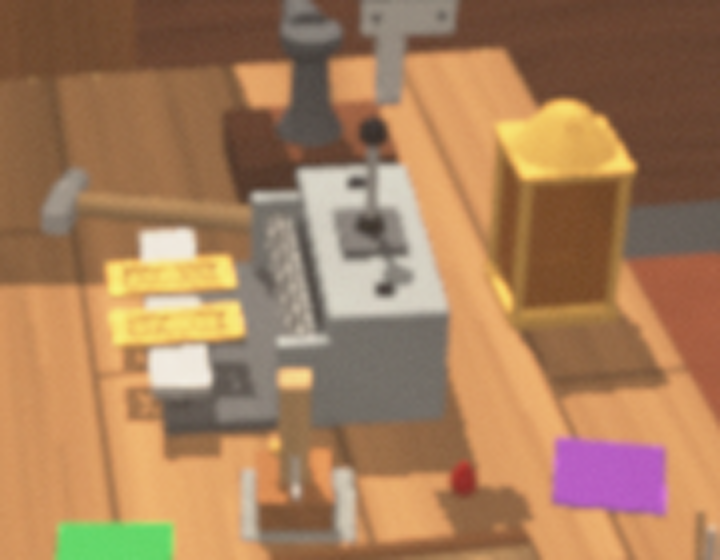

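The lever ball is at wrist px (362,226), to the right of the closed fingers as expected. Descending beside it.

```bash
python3 - <<'E'
from meas import *
c=cam('wrist'); print(ray(c,362,226,.21))
E
```

```text
[0.67738256 0.22890645 0.21      ]
```

>>> jog_arm --increments '[[0, [0.035, -0.003, 0], [0.005, -0.003, 0]], [0, [0.07, -0.003, 0], [0.005, -0.003, 0]], [0, [0.076, -0.003, 0], [0.005, -0.003, 0]], [0, [0.076, -0.003, 0], [0.005, -0.003, 0]]]'

```text
time: 29.78
tcp_pos: [0.6771, 0.1717, 0.2142]
eef_rot: [0.708, 0.022, 0.706, -0.023]
force: [-0.5, 0.3, 0.0]
width: 0.002
```

```bash
echo pre-contact; python3 tgt.py .6784 .2019 .213 -3.58; echo end; python3 tgt.py .6817 .2539 .213 -3.58
```

```text
pre-contact
t 29.77 tcp [0.6771 0.1717 0.2142] F [-0.5  0.3  0. ] w 0.002
shift [ 0.0012  0.0302 -0.0006] rot [-0.0013  0.0027  0.0005]
end
t 29.77 tcp [0.6771 0.1717 0.2142] F [-0.5  0.3  0. ] w 0.002
shift [ 0.0012  0.0823 -0.0006] rot [-0.0013  0.0027  0.0005]
```

>>> jog_arm --increments '[[0, [0, 0.018, 0], [0, 0, 0]], [0, [0, 0.034, 0], [0, 0, 0]], [0, [0, 0.05, 0], [0, 0, 0]], [0, [0, 0.063, 0], [0, 0, 0]], [0, [0, 0.074, 0], [0, 0, 0]]]'

```text
time: 30.4
tcp_pos: [0.6812, 0.2459, 0.2129]
eef_rot: [0.707, 0.021, 0.707, -0.023]
force: [-0.4, -4.8, -3.7]
width: 0.005
```

>>> jog_arm --increments '[[0, [0, 0.003, 0], [0, 0, 0]], [0, [0, 0.006, 0], [0, 0, 0]]]'

```text
time: 30.65
tcp_pos: [0.6812, 0.2513, 0.2119]
eef_rot: [0.706, 0.021, 0.707, -0.024]
force: [-0.5, -4.5, -3.4]
width: 0.003
```

>>> jog_arm --increments '[[0, [0, 0.002, 0], [0, 0, 0]], [0, [0, 0.004, 0], [0, 0, 0]]]'

```text
time: 30.9
tcp_pos: [0.6812, 0.2545, 0.2112]
eef_rot: [0.706, 0.021, 0.708, -0.025]
force: [-0.3, -5.9, -4.3]
width: 0.004
```

```bash
python3 look.py t wrist; python3 - <<'E'
from meas import *
print(get_obs()['force'])
c=cam('side'); save(c,'ts.png',(200,120,380,260),4)
E
```

```text
[ 0.40309548 -6.6401979  -3.80393029]
```

View pics/ts.png

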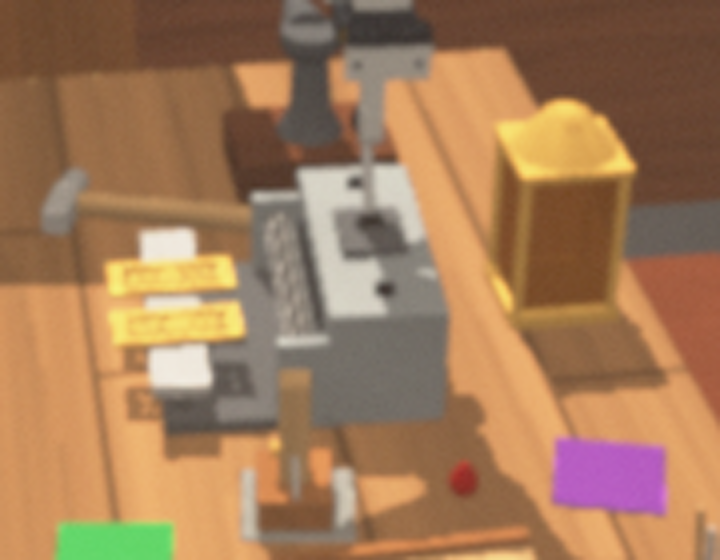

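View pics/twrist.png

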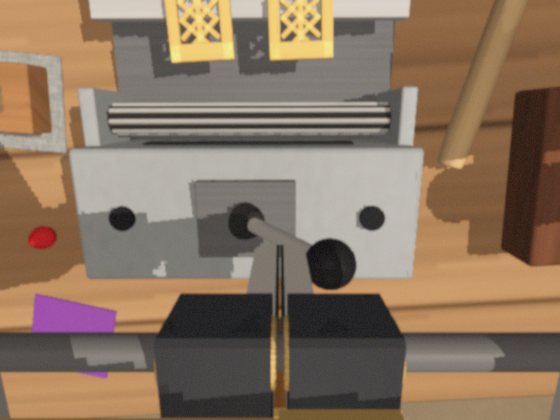

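>>> jog_arm --increments '[[0, [0, 0.002, 0], [0, 0, 0]], [0, [0, 0.004, 0], [0, 0, 0]]]'

```text
time: 31.25
tcp_pos: [0.6812, 0.2575, 0.2106]
eef_rot: [0.705, 0.02, 0.708, -0.025]
force: [0.6, -9.5, -3.0]
width: 0.004
```

```bash
python3 - <<'E'
from meas import *
c=cam('wrist'); save(c,'u.png'); g=cv2.cvtColor(c['frame'],cv2.COLOR_RGB2GRAY)
m=(g<45)&box(295,225,380,310); n,l,s,ce=cv2.connectedComponentsWithStats(m.astype(np.uint8)); k=1+np.argmax(s[1:,4]); print(s[k],ce[k])
x,y,w,h,_=s[k]; b=ray(c,x+w-w/2,y+h/2,.194); print(b)
L=np.array([.680,.2274]); print('local y of ball',(b[:2]-L)@np.array([.0624,.998]), 'F',get_obs()['force'])
E
```

```text
[ 307  240   47   48 1719] [329.19604421 263.08376963]
[0.68057049 0.28197396 0.194     ]
local y of ball 0.05450041150731929 F [-0.45237052 -6.29250799 -3.24443669]
```

>>> jog_arm --increments '[[0, [0, 0.003, 0], [0, 0, 0]], [0, [0, 0.006, 0], [0, 0, 0]], [0, [0, 0.006, 0], [0, 0, 0]]]'

```text
time: 31.68
tcp_pos: [0.6814, 0.2582, 0.2106]
eef_rot: [0.704, 0.017, 0.709, -0.03]
force: [-5.0, -19.1, 0.9]
width: 0.003
```

That is the hard stop: the force jumped to 19 N and the tool stopped advancing. Holding for about 2 s.

>>> jog_arm --increments '[[0, [0, 0.004, 0], [0, 0, 0]], [0, [0, 0.004, 0], [0, 0, 0]], [0, [0, 0.004, 0], [0, 0, 0]], [0, [0, 0.004, 0], [0, 0, 0]], [0, [0, 0.004, 0], [0, 0, 0]]]'

```text
time: 32.3
tcp_pos: [0.6814, 0.2581, 0.2106]
eef_rot: [0.703, 0.015, 0.71, -0.033]
force: [-3.1, -15.9, 0.2]
width: 0.003
```

>>> jog_arm --increments '[[0, [0, 0.004, 0], [0, 0, 0]], [0, [0, 0.004, 0], [0, 0, 0]], [0, [0, 0.004, 0], [0, 0, 0]], [0, [0, 0.004, 0], [0, 0, 0]], [0, [0, 0.004, 0], [0, 0, 0]]]'

```text
time: 32.92
tcp_pos: [0.6814, 0.2582, 0.2107]
eef_rot: [0.702, 0.013, 0.711, -0.036]
force: [-2.9, -14.2, -0.5]
width: 0.002
```

>>> jog_arm --increments '[[0, [0, 0.004, 0], [0, 0, 0]], [0, [0, 0.004, 0], [0, 0, 0]], [0, [0, 0.004, 0], [0, 0, 0]], [0, [0, 0.004, 0], [0, 0, 0]], [0, [0, 0.004, 0], [0, 0, 0]]]'

```text
time: 33.55
tcp_pos: [0.6814, 0.2583, 0.2108]
eef_rot: [0.701, 0.011, 0.712, -0.039]
force: [-3.4, -15.1, 0.2]
width: 0.003
```

```bash
python3 tgt.py .677 .17 .213 -3.58
```

```text
t 33.55 tcp [0.6814 0.2583 0.2108] F [ -3.4 -15.1   0.2] w 0.003
shift [ 0.0014 -0.0884  0.0018] rot [-0.0083 -0.0134  0.0412]
```

>>> jog_arm --increments '[[0, [0, -0.02, 0], [0, 0, 0]], [0, [0, -0.045, 0], [0, 0, 0]], [0, [0, -0.07, 0.001], [0, 0, 0.02]], [0, [0, -0.09, 0.001], [0, 0, 0.04]], [0, [0, -0.105, 0.001], [0, 0, 0.04]]]'

```text
time: 34.17
tcp_pos: [0.6751, 0.1521, 0.2159]
eef_rot: [0.702, 0.026, 0.711, -0.025]
force: [-0.5, -0.1, -0.6]
width: 0.004
```

>>> jog_arm --increments '[[0, [-0.04, 0, 0], [0, 0, 0]], [0, [-0.09, 0, -0.02], [0, 0, 0]], [0, [-0.1, 0, -0.07], [0, 0, 0]], [0, [-0.1, 0, -0.13], [0, 0, 0]], [0, [-0.1, 0, -0.19], [0, 0, 0]]]'

```text
time: 34.8
tcp_pos: [0.4852, 0.1659, 0.3187]
eef_rot: [0.703, 0.026, 0.71, -0.025]
force: [0.1, 0.4, 1.0]
width: 0.006
```

>>> jog_arm --increments '[[0, [0, -0.06, -0.03], [0, 0, 0]], [0, [0, -0.12, -0.05], [0, 0, 0]], [0, [0, -0.18, -0.06], [0, 0, 0]], [0, [0, -0.23, -0.06], [0, 0, 0]], [0, [0, -0.23, -0.06], [0, 0, 0]]]'

```text
time: 35.42
tcp_pos: [0.4083, -0.0618, 0.3195]
eef_rot: [0.703, 0.028, 0.71, -0.027]
force: [0.5, 0.5, 0.1]
width: 0.005
```

```bash
python3 - <<'E'
from meas import *
o=get_obs(); print(o['time'],o['tcp_pos'],o['force'])
c=cam('top'); save(c,'v.png'); save(c,'vz.png',(140,150,380,280),3.3)
P=cloud(c);Z=P[...,2]
m=box(150,155,240,210)&(Z>.195)&(Z<.24); print('ball',np.median(P[m],0))
m=box(235,180,290,235)&(Z>.115)&(Z<.13); print('post',rect(P,m)); 
m=box(235,180,290,235)&(Z>.027)&(Z<.04); print('base',rect(P,m))
s=cam('side'); save(s,'vs.png')
E
python3 doors.py v1
```

```text
35.425 [ 0.40826872 -0.06182648  0.31949748] [0.49416117 0.49022524 0.1029378 ]
ball [0.67850087 0.22664328 0.21897835]
post ((578.5, 3.2), (23.7, 23.6), 83.42, 45, array([0.5799, 0.0045, 0.1254]))
base ((576.9, 3.5), (68.8, 60.2), 82.89, 220, array([0.5725, 0.0034, 0.0341]))
door local mm ((-1.6772117614746094, 40.83126449584961), (110.20513916015625, 51.67649841308594), 2.1780874729156494) x -0.05752107028058851 0.054358289671278606
door local mm ((1.0386390686035156, -37.29695129394531), (103.34490966796875, 48.365318298339844), 2.92299485206604) x -0.051083987749558114 0.053656014254819875
```

View pics/vz.png

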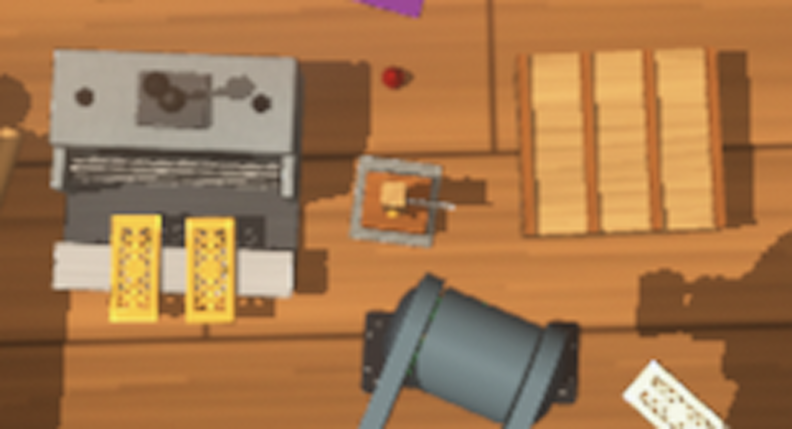

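View pics/vs.png

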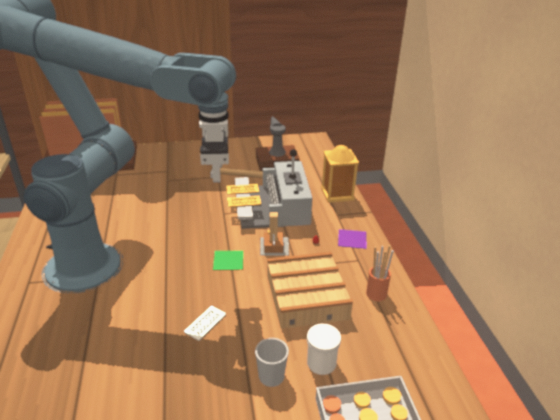

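Final view: both doors on the ledge, the lever upright again (ball at its starting point to within 1 mm), the scriber upright on the grey pad, and the arm clear. Handing in.

```bash
python3 -c "
from bench import finish_job
print(finish_job())"
```

```text
the job is handed in; nothing more can be done
None
```

I did the job in the order asked and handed it in after about 36 s of robot time. Only two brass doors were there; the middle lane was empty.

- **Scribing block:** it stands upright on the grey pad, about 3 mm from the pad's centre. It was not knocked aside during the run.
- **Doors:** I dragged each door about 43 mm out over the front edge, pinched it by its sides and laid it flat on the ledge. They sit side by side, about 78–80 mm apart.
- **Door centring:** front to back, both are within about 2 mm of the ledge's centre.
- **Door squareness:** this is the weakest result. The doors measure roughly 2–3° off square to the ledge, and I did not correct it.
- **Jog lever:** I pushed it left to its stop; the force jumped to 19 N and the tool stopped advancing. I held it there for about 2.2 s and released it, and the ball came back to within 1 mm of where it started.

At hand-in the arm was clear of everything, and nothing else on the bench had visibly moved. The wrist and top cameras disagreed by up to 4 mm on where the ledge is, so I judged the centring from door and ledge positions seen by the same camera.

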